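# Sift the small areca nuts through the sieve

## Robot

A 7-joint arm with a two-finger parallel gripper is mounted at the origin on the work surface. World frame = base frame: x ahead of the robot, y to its left, z up, the work surface at z = 0. Lengths are in m, angles in rad, forces in N, time in s.
With the tool pointing down it reaches from about 0.425 to 0.825 m from the base axis. Payload 3.6 kg.
Tool frame: the origin (TCP) lies between the finger pads; the fingertips stand 22 mm ahead of it and the grasp point (between the pads) lies 3 mm ahead of it; z points along the fingers, y is the direction in which the jaws open and shut (so a half turn about z gives the same grasp; the last joint's range is limited). The gripper opens to 85 mm and grips with 20 to 120 N. Pads are 22 mm wide; open, the fingers measure 114 mm over their backs; the gripper's body (76 mm by 85 mm) begins 54 mm behind the grasp point. The pads swing forward as they close: fully open they stand 13 mm farther back than shut.
Start: joints at [1.216, 0.615, -0.013, 1.423, 0.008, 1.103, -0.04], TCP at [0.209, -0.615, 0.253] pointing down, gripper open.
Joint ranges: [-3.12, 3.12], [-0.3, 2.06], [-1.34, 1.32], [0.26, 2.42], [-1.36, 4.5], [0.01, 1.98], [-2.84, 2.84]. Speed limits (rad/s): [2.79, 2.79, 3.14, 3.14, 3.14, 3.14, 3.14].

## Interface

Orientations are given as a unit quaternion [x, y, z, w].
In Python, from workcell import read_state, read_camera, close_job gives the robot as it stands.
- The arm moves only by the tool servo_tool, never from a script. Its argument "series" is a list that holds one entry, the list of rows, each a list of 6 numbers: the shift along the tool's x, y, z in mm, then the turn, a rotation vector about the tool's x, y, z in rad. In form: [[[tx, ty, tz, rx, ry, rz], ...]]. A call has 1 to 5 rows; each row is the pose to reach, as a shift and turn from the pose commanded when the call began, along the tool's axes at that moment; what a row does not reach only later rows make up. A row lasts 1/10 s, in which the tool goes at most 50 mm and 8.59 degrees, less where a joint would pass 70% of its speed; a pose out of reach is approached as far as the arm can. A call with a gripper value outside its range is refused whole. "jaw" is the opening, from 0 (shut) to 1 (fully open), set as the call begins (left out, the last holds). The fingers move at their own pace and stop on an object; "squeeze" is the grip in N (left out, the last holds). Time passes only in rows, so rows that repeat a pose let the fingers close. It gives the time, the measured TCP pose, the force and the opening at its end, in the units of the state.
- read_state(): the state, without advancing time (a new reading comes with each control period).
- read_camera(name): name is "scene" or "top"; returns a dict with "frame" (400x640x3 uint8, blue, green, red), "fx", "fy", "cx", "cy" (pixels), "dist_coeffs" ([k1, k2, p1, p2, k3] as OpenCV has them; the pictures are not rectified), "position" and "rotation" of the camera in the world. Camera axes: x right, y down, z forward; pixel columns grow to the right and rows downward; lengths in m; the calibration is good to about 2 mm. A picture is of the moment at which its call begins. There is no depth.
- close_job(): hands the job in, once; it reports no verdict.
The state is a dict: "time_s": time; "joints": joint angles; "qvel": joint speeds; "joint_efforts": joint torques, N m; "ee_pos": TCP position; "ee_rot": TCP orientation; "ft_force": force on the tool from outside, world axes, zero at the start; "wrist_torque": the same for the moment, N m; "grip_width": finger opening in m.
Only numpy, scipy, OpenCV 4.12 (cv2) and the standard library are available. Lean on these libraries where they do the work, as an engineer would, in place of code of your own. Each camera call takes 0.05 s, during which the arm holds its last target.

## Task

Lift the steel sieve by its leaning wooden handle and, keeping it level over the metal tray, shake it side to side until all four small areca nuts have dropped through the slots into the tray while the two large ones stay in the sieve. Then set the sieve, with the large nuts still in it, back on the bamboo riser where it stood and let go; leave the canister, jar, citrus press and lid where they are.

Things in the scene. Friction and masses are not known exactly. Their poses are not given: they have to be found in the camera images.
- sieve: Steel sieve, a box open above: 128 mm (x) by 134 mm (y) outside, walls 4 mm thick, 45 mm high, 0.2 kg empty. Origin: centre of the walls' lower edge, on which it stands; z up, handle on the -x side. Nuts slide on its floor (friction about 0.19 to 0.27) only when shaken harder than about 2 to 3 m/s2.
- sieve_mid (a point): Centre of the upper face of the sieve's floor, 13 mm above the sieve's origin, same axes; the floor is 3 mm thick. Three solid strips run along x: |y| under 15 mm, and |y| from 41 to 63 mm; between them are two open slots, each 26 mm wide, crossed at x = 0 by a 5 mm rod. So nuts must slide along y, side to side, to reach a slot.
- sieve_grip (a point): Grip point on the handle, at (-91.8, 0, 59.9) mm from sieve_mid, same axes. The handle is a flat wooden board 10 mm thick, 60 mm wide (y), 70 mm long, rising from the -x wall and leaning away from the box along (-0.574, 0, 0.819), 35 degrees from vertical. Mid-thickness, 25 mm from its upper end. Pinch the 10 mm, fingers pointing down along the board.
- tray: Fixed open aluminium tray, 220 mm (its x) by 260 mm (its y), walls 4 mm thick and 40 mm high; origin at the centre of its underside, on the worktop. Stands left or right.
- riser_spot (a point): Point on the top face of the fixed bamboo riser (70 mm above the worktop), where the sieve stood (within 16 mm). x axis of the riser points to its rear. The top is 220 mm wide (y) and reaches from 90 mm in front of this point to 210 mm behind it; the canister and the jar stand on its rear part.
- small1_c (a point): Centre (half-way up) of a small areca nut: hard brown flat-based dome, 20 mm across, 16 mm high, 10 g. Starts on one of the outer strips of the sieve's floor. Its axes turn with it.
- small2_c (a point): Centre (half-way up) of a small areca nut: hard brown flat-based dome, 20 mm across, 16 mm high, 10 g. Starts on one of the outer strips of the sieve's floor. Its axes turn with it.
- small3_c (a point): Centre (half-way up) of a small areca nut: hard brown flat-based dome, 20 mm across, 16 mm high, 10 g. Starts on one of the outer strips of the sieve's floor. Its axes turn with it.
- small4_c (a point): Centre (half-way up) of a small areca nut: hard brown flat-based dome, 20 mm across, 16 mm high, 10 g. Starts on one of the outer strips of the sieve's floor. Its axes turn with it.
- large1_c (a point): Centre (half-way up) of a large areca nut: hard brown flat-based dome, 36 mm across, 30 mm high, 22 g; too big for the slots. Starts on the sieve's middle strip. Its axes turn with it.
- large2_c (a point): Centre (half-way up) of a large areca nut: hard brown flat-based dome, 36 mm across, 30 mm high, 22 g; too big for the slots. Starts on the sieve's middle strip. Its axes turn with it.
- canister: Bystander: red ceramic canister with knobbed lid, 86 mm across, 119 mm high, on the rear of the riser; origin at the centre of its underside.
- jar: Bystander: glass jar with cork, 64 mm across, 107 mm high, on the rear of the riser; origin at the centre of its underside.
- press: Bystander: metal hand citrus press lying on the worktop, cup 84 mm across and 59 mm high, handles 150 mm long to its -x; origin under the cup's centre.
- lid: Bystander: orange silicone lid, 94 mm across, 20 mm high with its knob, flat on the worktop; origin at the centre of its underside.

How it is judged:
By the outcome, as a careful person would: the job done as asked, in the order asked, and still so for the second after the job is handed in, with the robot touching nothing.
It also fails if it takes over 64 s, if anything falls off the work surface, if the arm or the gripper's body presses on something with over 40 N, if the wrist force passes 120 N, or if a joint passes its speed limit or range.

## Working session

There is one attempt and no reset: what is moved stays moved. The work goes in short steps, Python scripts to look and compute and a tool call to move; the robot and the scene stay as the last step left them, time stands still between calls to the robot, and variables do not carry over. Pictures are saved under pics/ and viewed, and the job is handed in when it is done.

Besides the shell and the picture viewer there is one more tool, called after "Request:" as a command line: name --argument value ..., lists and objects as JSON in quotes. servo_tool: Moves the arm, as the interface text tells. Its arguments: {"type":"object","properties":{"series":{"type":"array","items":{"type":"array","items":{"type":"array","items":{"type":"number"}}}},"jaw":{"type":"number"},"squeeze":{"type":"number"}},"required":["series"]}

```bash
ls; mkdir -p pics; python3 - <<'E'
from workcell import *
import cv2
print(read_state())
for n in("scene","top"):
    c=read_camera(n); cv2.imwrite(f"pics/{n}0.png",c["frame"]); print({k:v for k,v in c.items() if k!="frame"})
E
```

```text
pics
{'time_s': 0.0, 'joints': array([ 1.21647757,  0.61591265, -0.01265204,  1.42496244,  0.00811541,
        1.10338397, -0.04039305]), 'qvel': array([-0.00115499, -0.00143549,  0.00108087, -0.00128606,  0.00074114,
       -0.00027642,  0.00152481]), 'joint_efforts': array([ 2.25058711e-04, -4.69204795e+01,  2.58897096e-01, -1.71032345e+01,
        9.85208462e-03,  9.78551398e-03, -9.15689668e-06]), 'ee_pos': array([ 0.20907352, -0.61468454,  0.25212118]), 'ee_rot': array([ 9.86587082e-01,  1.63230567e-01, -2.29282769e-04, -1.28781781e-03]), 'ft_force': array([-0.70716613,  0.23815764, -0.01781835]), 'wrist_torque': array([0.01041182, 0.00517749, 0.0330322 ]), 'grip_width': 0.0855083910421503}
{'fx': 475.29253083188047, 'fy': 475.29253083188047, 'cx': 315.9708939168925, 'cy': 202.1982548201815, 'dist_coeffs': array([0.04364045, 0.        , 0.        , 0.        , 0.        ]), 'position': array([1.3146657 , 0.98964733, 0.92522148]), 'rotation': array([ 0.27500896,  0.83756564, -0.45218411, -0.1355854 ])}
{'fx': 390.36548441713563, 'fy': 390.36548441713563, 'cx': 315.8199221567745, 'cy': 200.45300513202562, 'dist_coeffs': array([-0.06063563,  0.        ,  0.        ,  0.        ,  0.        ]), 'position': array([ 0.5258896 , -0.00359256,  1.54995117]), 'rotation': array([ 0.70952817, -0.70423858,  0.01360141, -0.02080379])}
```

View pics/scene0.png

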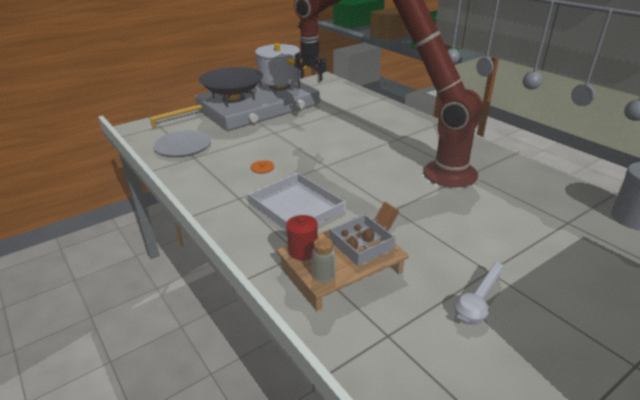

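View pics/top0.png

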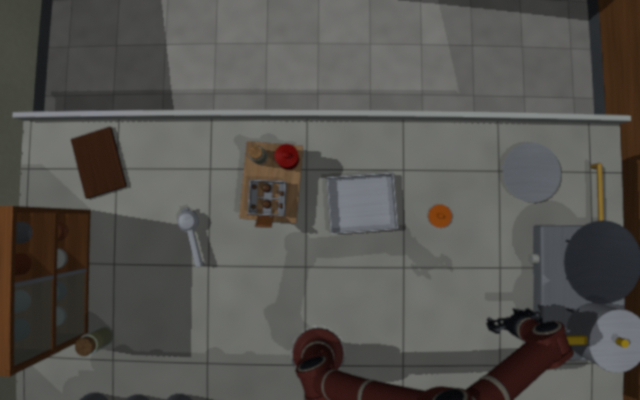

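```bash
cat > h.py <<'E'
import numpy as np, cv2
from scipy.spatial.transform import Rotation as R
from workcell import *
def KD(c): return np.array([[c["fx"],0,c["cx"]],[0,c["fy"],c["cy"]],[0,0,1.]]),np.array(c["dist_coeffs"])
def ray(c,uv):
    K,D=KD(c); p=cv2.undistortPoints(np.array(uv,float).reshape(-1,1,2),K,D).reshape(-1,2)
    d=np.c_[p,np.ones(len(p))]; return c["position"],R.from_quat(c["rotation"]).apply(d)
def plane(c,uv,z):
    o,d=ray(c,uv); return o+d*((z-o[2])/d[:,2])[:,None]
def proj(c,P):
    K,D=KD(c); Rc=R.from_quat(c["rotation"]).inv()
    q=Rc.apply(np.atleast_2d(P)-c["position"]); return cv2.projectPoints(q,np.zeros(3),np.zeros(3),K,D)[0].reshape(-1,2)
def tri(c1,u1,c2,u2):
    out=[]
    for a,b in zip(u1,u2):
        o1,d1=ray(c1,[a]);o2,d2=ray(c2,[b]);d1=d1[0]/np.linalg.norm(d1);d2=d2[0]/np.linalg.norm(d2)
        s=np.linalg.lstsq(np.c_[d1,-d2],o2-o1,rcond=None)[0]
        p,q=o1+s[0]*d1,o2+s[1]*d2; out.append([*((p+q)/2),np.linalg.norm(p-q)])
    return np.array(out)
def crop(c,x0,y0,w,h,f,name):
    im=cv2.resize(c["frame"][y0:y0+h,x0:x0+w],None,fx=f,fy=f,interpolation=cv2.INTER_CUBIC)
    for i in range(0,w,10): cv2.putText(im,str(x0+i),(i*f,8),0,.3,(0,255,255),1); im[::4,i*f]=(0,255,255)
    for i in range(0,h,10): cv2.putText(im,str(y0+i),(0,i*f+4),0,.3,(0,255,255),1); im[i*f,::4]=(0,255,255)
    cv2.imwrite(name,im)
E
python3 - <<'E'
from h import *
t=read_camera("top");s=read_camera("scene")
crop(t,230,135,80,98,6,"pics/tc.png"); crop(s,270,190,145,120,5,"pics/sc.png")
print(read_state()["time_s"])
E
```

```text
0.2
```

View pics/tc.png

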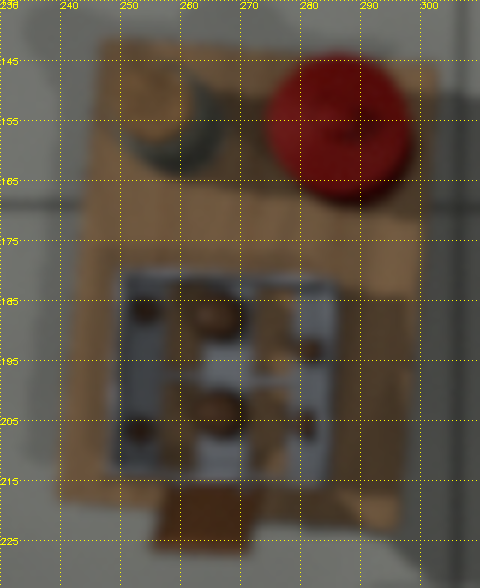

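View pics/sc.png

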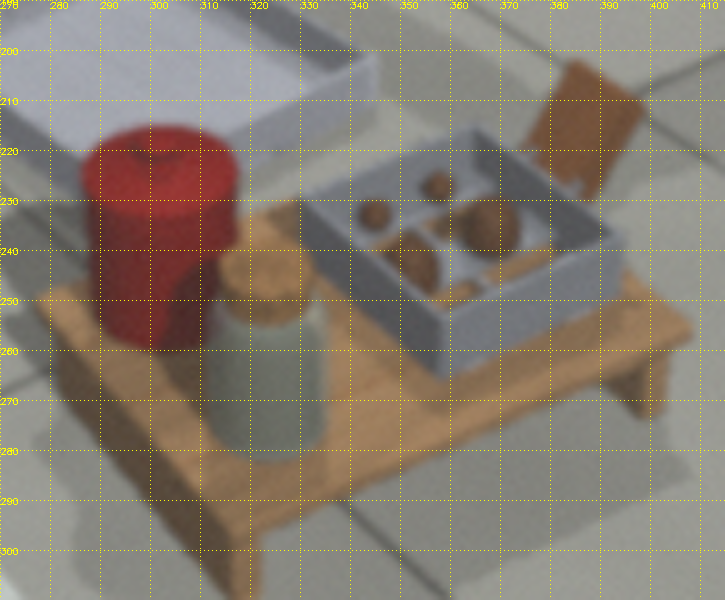

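```bash
python3 - <<'E'
from h import *
np.set_printoptions(precision=4,suppress=True)
t=read_camera("top");s=read_camera("scene")
T=[(285.5,181.5),(249.5,179.5),(247,213.5),(284,216)];S=[(329.5,229.5),(357.5,253),(392,237),(364,215.5)]
print("tri",tri(t,T,s,S))
P=plane(t,T,.115);print("top",P, P.mean(0)); Q=plane(s,S,.115);print("scene",Q,Q.mean(0))
for X in(P,Q):
    print([np.degrees(np.arctan2(*(a)[1::-1])) for a in (X[0]-X[3],X[1]-X[2])],[np.degrees(np.arctan2(-a[0],a[1])) for a in (X[1]-X[0],X[2]-X[3])])
print("handle",tri(t,[(271,226.5),(255,226.5)],s,[(383.5,201.5),(397.5,211)]))
r=plane(t,[(303,146),(246.5,141),(239.5,218),(295.5,222)],.07);print("riser",r)
for a,b in((0,3),(1,2)): d=r[a]-r[b];print(np.degrees(np.arctan2(d[1],d[0])))
tr=plane(t,[(327,177),(396,173),(404,230),(332,234)],.04);print("tray",tr,tr.mean(0))
crop(t,315,160,100,85,7,"pics/tray.png")
E
```

```text
tri [[0.666  0.1238 0.1107 0.0015]
 [0.6727 0.2564 0.1158 0.003 ]
 [0.5493 0.2616 0.1145 0.0097]
 [0.5391 0.1274 0.107  0.0038]]
top [[0.665  0.1238 0.115 ]
 [0.6716 0.2575 0.115 ]
 [0.5457 0.2648 0.115 ]
 [0.5376 0.1279 0.115 ]] [0.605  0.1935 0.115 ]
scene [[0.67   0.1279 0.115 ]
 [0.6733 0.2548 0.115 ]
 [0.5539 0.2594 0.115 ]
 [0.5483 0.1348 0.115 ]] [0.6114 0.1942 0.115 ]
[np.float64(-1.823114991564429), np.float64(-3.28412618373267)] [np.float64(-2.839890574479757), np.float64(-3.380834860648176)]
[np.float64(-3.2544994386620214), np.float64(-2.1709023741644864)] [np.float64(-1.473047745608683), np.float64(-2.5883071802130186)]
handle [[0.5015 0.1676 0.1629 0.0052]
 [0.501  0.2249 0.161  0.0054]]
riser [[0.8062 0.0625 0.07  ]
 [0.8248 0.28   0.07  ]
 [0.529  0.3016 0.07  ]
 [0.5156 0.0881 0.07  ]]
-5.04861819236568
-4.1742959673634745
tray [[ 0.6909 -0.0306  0.04  ]
 [ 0.7085 -0.299   0.04  ]
 [ 0.4876 -0.3295  0.04  ]
 [ 0.4703 -0.0513  0.04  ]] [ 0.5893 -0.1776  0.04  ]
```

View pics/tray.png

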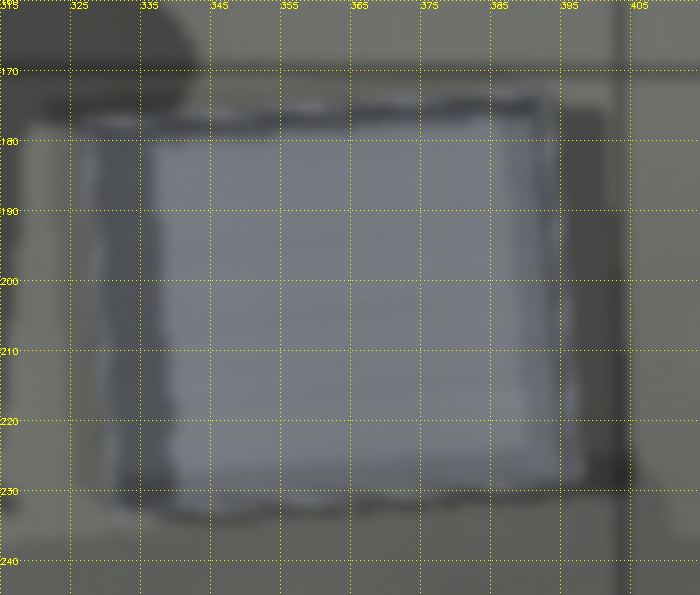

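```bash
cat >> h.py <<'E'
np.set_printoptions(precision=4,suppress=True)
def sieveR(yaw): return R.from_euler('z',yaw,degrees=True)
# tool rot in sieve frame: cols x=(0,1,0), y=(.819,0,.574), z=(.574,0,-.819)
s35,c35=np.sin(np.radians(35)),np.cos(np.radians(35))
TS=R.from_matrix(np.array([[0,c35,s35],[1,0,0],[0,s35,-c35]]))
def toolR(yaw): return sieveR(yaw)*TS
def tcp_for(mid,yaw,back=0.):   # sieve_mid pos -> TCP pos
    g=np.array(mid)+sieveR(yaw).apply([-.0918,0,.0599]); z=toolR(yaw).apply([0,0,1])
    return g-z*(.003+back)
def rel(p,Rt,st=None):
    st=st or read_state(); R0=R.from_quat(st["ee_rot"])
    return np.r_[R0.inv().apply(np.array(p)-st["ee_pos"])*1000,(R0.inv()*Rt).as_rotvec()].round(3)
E
python3 - <<'E'
from h import *
t=read_camera("top")
tr=plane(t,[(327.5,177),(393.5,173.5),(398.5,229.5),(331,233.5)],.04);print("tray",tr,tr.mean(0))
d=tr[0]-tr[3];e=tr[1]-tr[2];print(np.degrees(np.arctan2(d[1],d[0])),np.degrees(np.arctan2(e[1],e[0])))
print(tcp_for((.607,.194,.083),-2.8),tcp_for((.607,.194,.083),-2.8,.1), tcp_for((.59,-.167,.083),4))
R0=R.from_quat(read_state()["ee_rot"])
print("W1",rel((.42,-.45,.3),R.from_euler('z',25,degrees=True)*R0))
E
```

```text
tray [[ 0.6909 -0.0326  0.04  ]
 [ 0.7065 -0.2892  0.04  ]
 [ 0.4894 -0.3082  0.04  ]
 [ 0.4722 -0.0475  0.04  ]] [ 0.5897 -0.1693  0.04  ]
3.892018868854231 4.989895300429283
[0.5136 0.1986 0.1454] [0.4563 0.2014 0.2273] [ 0.4967 -0.1735  0.1454]
W1 [252.741 -88.554 -46.922   0.     -0.     -0.436]
```

Request:
servo_tool --series '[[[250, -90, -47, 0, 0, -0.44], [250, -90, -47, 0, 0, -0.44], [250, -90, -47, 0, 0, -0.44], [250, -90, -47, 0, 0, -0.44], [250, -90, -47, 0, 0, -0.44]]]' --jaw 0.7 --squeeze 100

```text
time_s: 0.85
ee_pos: [0.4029, -0.4606, 0.2974]
ee_rot: [0.927, 0.374, 0.0, 0.0]
ft_force: [0.6, -0.6, 0.4]
grip_width: 0.0601
```

```bash
python3 - <<'E'
from h import *
print(rel((.48,-.2,.3),toolR(-10)), read_state()['joints'])
E
```

```text
[ 236.383 -133.992   -2.617   -0.59     0.192   -0.609] [ 0.906   0.5209 -0.1481  1.473   0.0803  1.1532 -0.0586]
```

Request:
servo_tool --series '[[[236, -134, 0, -0.59, 0.19, -0.61], [236, -134, 0, -0.59, 0.19, -0.61], [236, -134, 0, -0.59, 0.19, -0.61], [236, -134, 0, -0.59, 0.19, -0.61], [236, -134, 0, -0.59, 0.19, -0.61]]]'

```text
time_s: 1.35
ee_pos: [0.4727, -0.2197, 0.2979]
ee_rot: [0.764, 0.588, 0.169, 0.203]
ft_force: [1.0, -0.4, -0.5]
grip_width: 0.0598
```

```bash
python3 - <<'E'
from h import *
print(rel((.46,.03,.29),toolR(-6)), read_state()['joints'])
E
```

```text
[238.288 -70.845 -27.35   -0.076   0.064  -0.136] [ 0.8271  0.2188 -0.4463  2.1114 -0.0155  0.3068  0.17  ]
```

Request:
servo_tool --series '[[[238, -70, -27, -0.08, 0.06, -0.14], [238, -70, -27, -0.08, 0.06, -0.14], [238, -70, -27, -0.08, 0.06, -0.14], [238, -70, -27, -0.08, 0.06, -0.14], [238, -70, -27, -0.08, 0.06, -0.14]]]'

```text
time_s: 1.85
ee_pos: [0.4668, -0.0628, 0.29]
ee_rot: [0.711, 0.638, 0.195, 0.224]
ft_force: [-0.5, -0.3, 0.1]
grip_width: 0.0596
```

```bash
python3 - <<'E'
from h import *
print(rel(tcp_for((.607,.194,.083),-2.8,.1),toolR(-2.8)), read_state()['joints'])
E
```

```text
[261.974 -66.877  27.42   -0.009   0.042  -0.046] [ 0.0985  0.1139 -0.0328  2.3017  0.2776  0.1291 -0.3051]
```

Request:
servo_tool --series '[[[262, -67, 27, 0, 0.04, -0.05], [262, -67, 27, 0, 0.04, -0.05], [262, -67, 27, 0, 0.04, -0.05], [262, -67, 27, 0, 0.04, -0.05], [262, -67, 27, 0, 0.04, -0.05]]]'

```text
time_s: 2.35
ee_pos: [0.4648, 0.0679, 0.2541]
ee_rot: [0.692, 0.659, 0.202, 0.213]
ft_force: [1.0, -0.1, -0.3]
grip_width: 0.06
```

```bash
python3 - <<'E'
from h import *
print(rel(tcp_for((.607,.194,.083),-2.8,.08),toolR(-2.8)), read_state()['joints'])
E
```

```text
[132.956 -27.171  33.487  -0.014   0.002   0.001] [-0.8795  0.2283  0.6956  2.3652  0.6167  0.0296 -0.9003]
```

Request:
servo_tool --series '[[[30, -10, 30, 0, 0, 0], [60, -20, 50, 0, 0, 0], [90, -25, 53, 0, 0, 0], [120, -27, 53, 0, 0, 0], [133, -27, 53, 0, 0, 0]]]'

```text
time_s: 2.85
ee_pos: [0.481, 0.1703, 0.2118]
ee_rot: [0.694, 0.659, 0.197, 0.212]
ft_force: [0.4, -0.1, 0.7]
grip_width: 0.0596
```

```bash
python3 - <<'E'
from h import *
print(rel(tcp_for((.607,.194,.083),-2.8,.06),toolR(-2.8)), read_state()['joints'])
E
```

```text
[ 29.875 -12.28   12.462  -0.024   0.007  -0.   ] [-1.0874  0.425   0.7221  2.2969  1.4732  0.0153 -2.005 ]
```

Request:
servo_tool --series '[[[15, -6, 6, -0.01, 0, 0], [30, -12, 12, -0.02, 0, 0], [30, -12, 12, -0.02, 0.01, 0]]]'

```text
time_s: 3.15
ee_pos: [0.4774, 0.2047, 0.1933]
ee_rot: [0.688, 0.662, 0.207, 0.212]
ft_force: [0.2, -0.2, -0.1]
grip_width: 0.0597
```

```bash
python3 - <<'E'
from h import *
print(rel(tcp_for((.607,.194,.083),-2.8,.06),toolR(-2.8)), read_state()['joints'],read_state()['qvel'])
t=read_camera("top");s=read_camera("scene")
crop(t,230,175,80,70,8,"pics/tc1.png"); crop(s,320,150,130,110,6,"pics/sc1.png")
E
```

```text
[-4.413  2.369  0.113 -0.008 -0.01   0.008] [-0.9401  0.4288  0.41    2.2942  1.8267  0.1836 -2.4295] [ 0.2908 -0.0856 -0.2238  0.0511  0.3784  0.0617 -0.2938]
```

View pics/tc1.png

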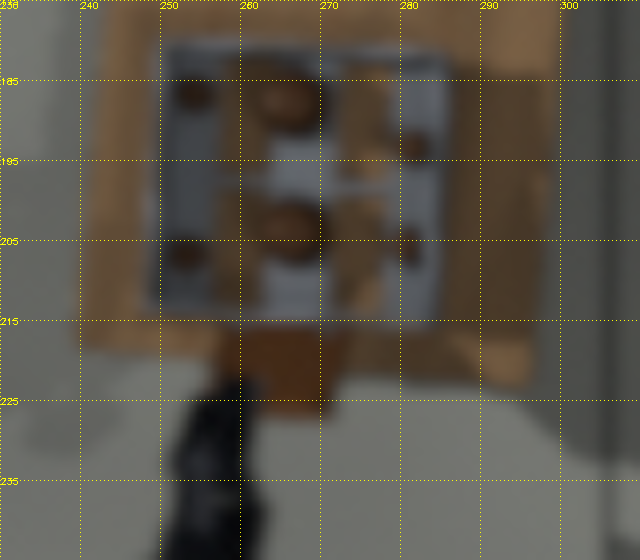

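View pics/sc1.png

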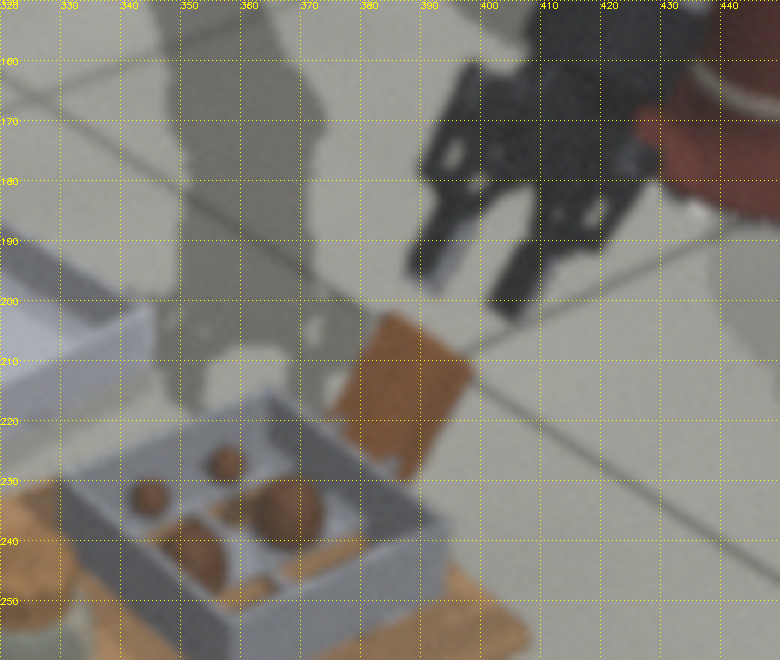

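```bash
python3 - <<'E'
from h import *
t=read_camera("top");s=read_camera("scene");st=read_state()
R0=R.from_quat(st["ee_rot"]);p=st["ee_pos"]
print(p)
tips=np.array([p+R0.apply([0,y,.020]) for y in(-.03,-.045,.03,.045)])
print("tips top",proj(t,tips),"scene",proj(s,tips))
mid=np.array((.607,.194,.083));S=sieveR(-2.8)
g=mid+S.apply([-.0918,0,.0599])
top=[g+S.apply(np.array([-s35*.025,y,c35*.025])) for y in(-.03,.03)]
print("handle top",proj(t,top),proj(s,top))
E
```

```text
[0.4788 0.1995 0.1949]
tips top [[262.308  235.9798]
 [262.448  239.3284]
 [261.7363 222.1842]
 [261.5904 218.632 ]] scene [[401.4467 202.6534]
 [404.465  203.7577]
 [388.9192 198.0685]
 [385.6684 196.8784]]
handle top [[271.0268 226.5129]
 [254.243  225.5357]] [[385.3197 201.3294]
 [399.2336 211.1015]]
```

```bash
python3 - <<'E'
from h import *
print(rel(tcp_for((.607,.194,.083),-2.8,.0),toolR(-2.8)), read_state()['ee_pos'],read_state()['joints'],read_state()['qvel'])
E
```

```text
[ 0.625  0.369 60.503 -0.005 -0.003  0.   ] [0.4788 0.1995 0.1949] [-0.9404  0.4265  0.4212  2.2956  1.8218  0.183  -2.4247] [-0.0087 -0.0007  0.018  -0.0013  0.0007 -0.0027 -0.0024]
```

Request:
servo_tool --series '[[[0, 0, 12, 0, 0, 0], [0, 0, 26, 0, 0, 0], [1, 0, 40, -0.01, 0, 0], [1, 0, 52, -0.01, 0, 0], [1, 0, 60, -0.01, 0, 0]]]'

```text
time_s: 3.85
ee_pos: [0.5134, 0.1987, 0.1449]
ee_rot: [0.69, 0.658, 0.209, 0.219]
ft_force: [-0.2, -0.1, 0.3]
grip_width: 0.0594
```

```bash
python3 - <<'E'
from h import *
st=read_state()
print(rel(tcp_for((.607,.194,.083),-2.8,.0),toolR(-2.8)), st['joints'],st['ft_force'])
t=read_camera("top");s=read_camera("scene")
crop(t,230,175,80,70,8,"pics/tc2.png"); crop(s,320,150,130,110,6,"pics/sc2.png")
E
```

```text
[-0.168  0.477 -0.278  0.005 -0.002  0.001] [-0.6811  0.5425  0.1363  2.2695  2.1362  0.3284 -2.7182] [-0.2219 -0.06    0.2668]
```

View pics/sc2.png

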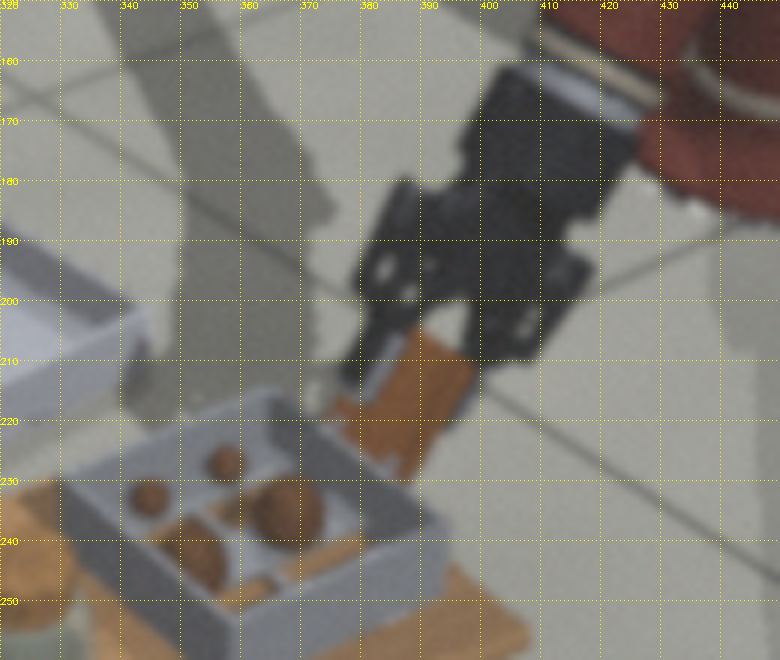

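View pics/tc2.png

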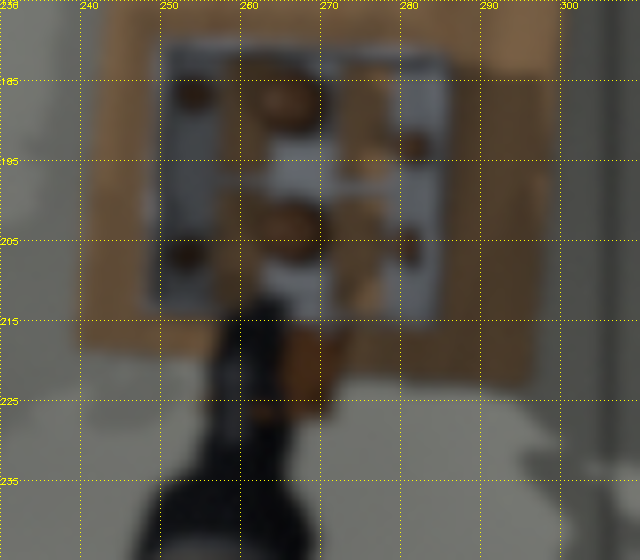

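Request:
servo_tool --series '[[[0, 0, -20, 0, 0, 0], [0, 0, -50, 0, 0, 0], [0, 0, -65, 0, 0, 0], [0, 0, -70, 0, 0, 0.08], [0, 0, -70, 0, 0, 0.2]]]'

```text
time_s: 4.45
ee_pos: [0.4716, 0.2021, 0.2038]
ee_rot: [0.752, 0.585, 0.232, 0.195]
ft_force: [-0.6, 0.1, 0.2]
grip_width: 0.0599
```

```bash
python3 - <<'E'
from h import *
st=read_state()
print(rel(tcp_for((.607,.194,.083),-2.8,.0),toolR(-2.8)), st['joints'],st['ee_pos'])
E
```

```text
[-1.776  0.934 72.006  0.005 -0.006 -0.202] [-0.9507  0.3997  0.4026  2.3044  1.7455  0.2103 -2.5612] [0.4716 0.2021 0.2038]
```

Request:
servo_tool --series '[[[0, 0, 0, 0, 0, -0.15], [0, 0, 0, 0, 0, -0.3], [0, 0, 0, 0, 0, -0.45], [0, 0, 0, 0, 0, -0.6], [0, 0, 0, 0, 0, -0.75]]]'

```text
time_s: 4.95
ee_pos: [0.472, 0.2014, 0.203]
ee_rot: [0.482, 0.822, 0.142, 0.267]
ft_force: [0.2, 0.0, 0.7]
grip_width: 0.0599
```

Request:
servo_tool --series '[[[0, 0, 0, 0, 0, -0.15], [0, 0, 0, 0, 0, -0.3], [0, 0, 0, 0, 0, -0.45], [0, 0, 0, 0, 0, -0.6], [0, 0, 0, 0, 0, -0.75]]]'

```text
time_s: 5.45
ee_pos: [0.472, 0.2015, 0.203]
ee_rot: [0.147, 0.942, 0.035, 0.301]
ft_force: [-0.1, 0.8, 0.2]
grip_width: 0.0599
```

Request:
servo_tool --series '[[[0, 0, 0, 0, 0, -0.15], [0, 0, 0, 0, 0, -0.3], [0, 0, 0, 0, 0, -0.45], [0, 0, 0, 0, 0, -0.6], [0, 0, 0, 0, 0, -0.75]]]'

```text
time_s: 5.95
ee_pos: [0.4719, 0.2015, 0.203]
ee_rot: [-0.208, 0.93, -0.078, 0.293]
ft_force: [0.3, 0.0, -0.7]
grip_width: 0.06
```

```bash
python3 - <<'E'
from h import *
st=read_state()
print(rel(tcp_for((.607,.194,.083),-2.8,.07),toolR(-2.8)*R.from_euler('z',np.pi)), st['joints'],st['ee_pos'])
E
```

```text
[-0.615 -1.286  1.122 -0.002  0.006 -1.084] [-1.1811  0.4677  0.748   2.31    2.5858  0.0523 -1.1423] [0.4719 0.2015 0.203 ]
```

Request:
servo_tool --series '[[[0, 0, 0, 0, 0, -0.15], [0, 0, 0, 0, 0, -0.3], [0, 0, 0, 0, 0, -0.45], [0, 0, 0, 0, 0, -0.6], [0, 0, 0, 0, 0, -0.75]]]'

```text
time_s: 6.45
ee_pos: [0.472, 0.2014, 0.203]
ee_rot: [-0.534, 0.789, -0.18, 0.244]
ft_force: [1.2, 0.6, -0.5]
grip_width: 0.0598
```

```bash
python3 - <<'E'
from h import *
st=read_state()
print(rel(tcp_for((.607,.194,.083),-2.8,.07),toolR(-2.8)*R.from_euler('z',np.pi)), st['joints'],st['ee_pos'])
E
```

```text
[ 0.401 -1.324  1.118 -0.004  0.005 -0.334] [-1.2008  0.4768  0.7802  2.3101  2.9574  0.0456 -0.7639] [0.472  0.2014 0.203 ]
```

Finish turning and reinsert to the pre-grasp.

Request:
servo_tool --series '[[[0, -1, 1, 0, 0, -0.12], [0, -1, 1, 0, 0, -0.24], [0, -1, 1, 0, 0, -0.33], [0, -1, 6, 0, 0, -0.33], [0, -1, 10, 0, 0, -0.33]]]'

```text
time_s: 6.95
ee_pos: [0.4788, 0.2009, 0.1949]
ee_rot: [-0.654, 0.694, -0.217, 0.212]
ft_force: [0.1, -0.1, 0.2]
grip_width: 0.0601
```

```bash
python3 - <<'E'
from h import *
st=read_state()
print(rel(tcp_for((.607,.194,.083),-2.8,.0),toolR(-2.8)*R.from_euler('z',np.pi)), st['joints'],st['ee_pos'])
E
```

```text
[ 0.919  0.173 60.555 -0.005  0.004 -0.012] [-1.168   0.4982  0.7572  2.3056  3.121   0.0665 -0.6044] [0.4788 0.2009 0.1949]
```

Request:
servo_tool --series '[[[0, 0, 12, 0, 0, -0.01], [1, 0, 26, 0, 0, -0.01], [1, 0, 40, 0, 0, -0.01], [1, 0, 52, 0, 0, -0.01], [1, 0, 60, 0, 0, -0.01]]]'

```text
time_s: 7.45
ee_pos: [0.5139, 0.198, 0.145]
ee_rot: [-0.657, 0.69, -0.218, 0.21]
ft_force: [-0.3, -0.3, -0.4]
grip_width: 0.06
```

```bash
python3 - <<'E'
from h import *
st=read_state()
print(rel(tcp_for((.607,.194,.083),-2.8,.0),toolR(-2.8)*R.from_euler('z',np.pi)), st['joints'],st['ee_pos'],st['ft_force'])
E
```

```text
[-0.598  0.04  -0.505 -0.004  0.003 -0.001] [-0.9943  0.6144  0.6111  2.2781  3.145   0.1854 -0.6181] [0.5139 0.198  0.145 ] [-0.2943 -0.2508 -0.3757]
```

Request:
servo_tool --series '[[[0, 0, 0, 0, 0, 0], [0, 0, 0, 0, 0, 0], [0, 0, 0, 0, 0, 0], [0, 0, 0, 0, 0, 0], [0, 0, 0, 0, 0, 0]]]' --jaw 0.2

```text
time_s: 7.95
ee_pos: [0.5132, 0.1984, 0.1461]
ee_rot: [-0.658, 0.69, -0.218, 0.21]
ft_force: [-0.1, -0.1, -0.1]
grip_width: 0.017
```

Request:
servo_tool --series '[[[0, 0, 0, 0, 0, 0], [0, 0, 0, 0, 0, 0], [0, 0, 0, 0, 0, 0], [0, 0, 0, 0, 0, 0], [0, 0, 0, 0, 0, 0]]]' --jaw 0 --squeeze 60

```text
time_s: 8.45
ee_pos: [0.5133, 0.1983, 0.1458]
ee_rot: [-0.658, 0.69, -0.218, 0.21]
ft_force: [-1.9, 1.2, 2.3]
grip_width: 0.0094
```

Request:
servo_tool --series '[[[0, 0, 0, 0, 0, 0], [0, 0, 0, 0, 0, 0]]]' --jaw 0 --squeeze 110

```text
time_s: 8.65
ee_pos: [0.5135, 0.1982, 0.1459]
ee_rot: [-0.658, 0.69, -0.218, 0.21]
ft_force: [-1.9, 1.0, 3.6]
grip_width: 0.0089
```

```bash
python3 - <<'E'
from h import *
st=read_state()
print(rel(tcp_for((.607,.194,.083),-2.8,.0),toolR(-2.8)*R.from_euler('z',np.pi)), st['joints'],st['ee_pos'],st['ft_force'],st['wrist_torque'])
t=read_camera("top");s=read_camera("scene")
crop(t,230,175,80,70,8,"pics/tc3.png"); crop(s,320,150,130,110,6,"pics/sc3.png")
E
```

```text
[-0.333  0.192  0.486 -0.005  0.004  0.   ] [-0.9965  0.6125  0.6127  2.2787  3.1455  0.1845 -0.6176] [0.5135 0.1982 0.1459] [-1.9102  0.9816  3.5738] [-0.1026  0.6916  0.0453]
```

View pics/sc3.png

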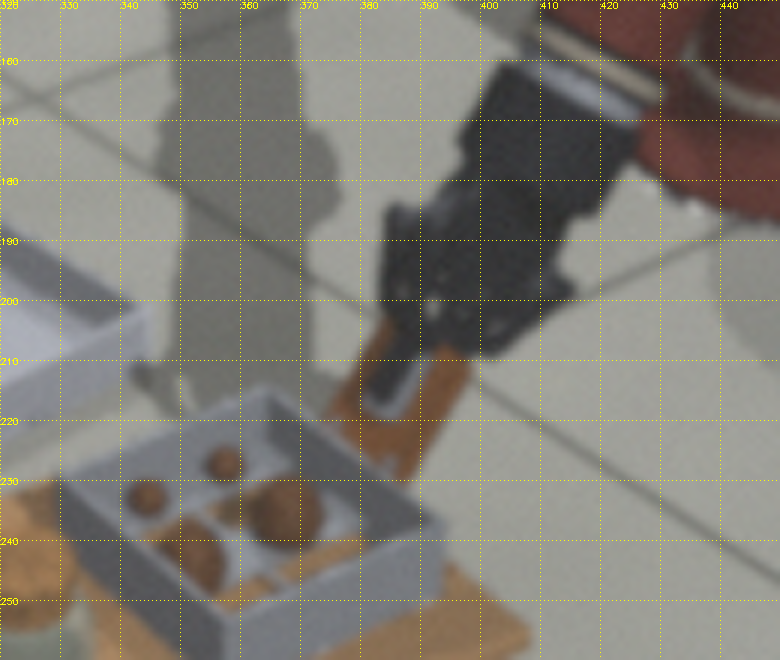

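View pics/tc3.png

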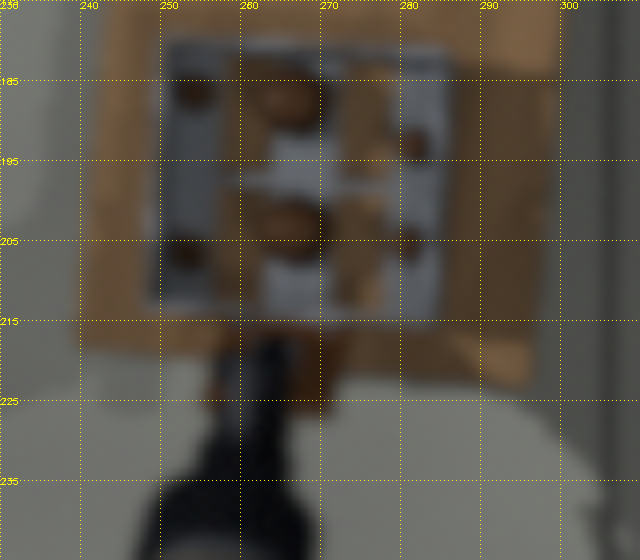

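Request:
servo_tool --series '[[[0, -2, -2, 0, 0, 0], [0, -5, -7, 0, 0, 0], [0, -9, -12, 0, 0, 0], [0, -12, -17, 0, 0, 0], [0, -14, -20, 0, 0, 0]]]'

```text
time_s: 9.25
ee_pos: [0.5133, 0.1981, 0.1709]
ee_rot: [-0.657, 0.69, -0.218, 0.21]
ft_force: [0.8, 0.8, -3.4]
grip_width: 0.0091
```

```bash
python3 - <<'E'
from h import *
st=read_state()
print(st['joints'],st['ee_pos'],st['ft_force'],st['wrist_torque'])
t=read_camera("top");s=read_camera("scene")
crop(t,230,175,80,70,8,"pics/tc4.png"); crop(s,320,150,130,110,6,"pics/sc4.png")
E
```

```text
[-1.0275  0.5601  0.6493  2.2587  3.1507  0.1122 -0.6033] [0.5133 0.1981 0.1709] [ 0.7737  0.8218 -3.3947] [0.0009 1.1776 0.0129]
```

View pics/sc4.png

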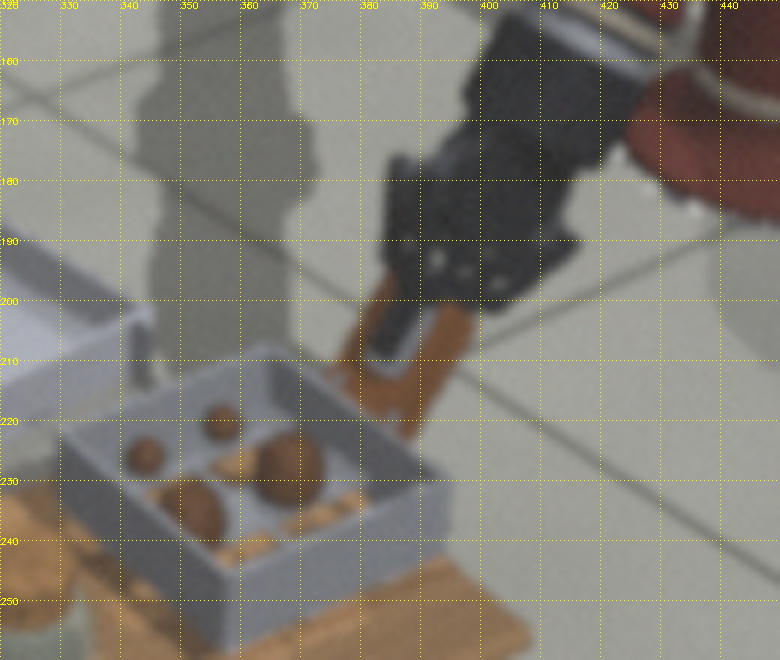

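Request:
servo_tool --series '[[[3, -1, 1, 0, 0, 0], [9, -3, 2, 0, 0, 0], [18, -6, 4, 0, 0, 0], [30, -9, 7, 0, 0, 0], [45, -13, 9, 0, 0, 0]]]'

```text
time_s: 9.85
ee_pos: [0.527, 0.1518, 0.1697]
ee_rot: [-0.658, 0.69, -0.218, 0.21]
ft_force: [-0.1, 0.1, -3.1]
grip_width: 0.0088
```

Request:
servo_tool --series '[[[16, -4, 3, 0, 0, 0], [32, -8, 5, 0, 0, 0], [48, -11, 7, 0, 0, 0], [64, -14, 9, 0, 0, 0], [80, -16, 10, 0, 0, 0]]]'

```text
time_s: 10.35
ee_pos: [0.542, 0.0698, 0.1708]
ee_rot: [-0.657, 0.69, -0.218, 0.209]
ft_force: [0.5, 0.3, -3.1]
grip_width: 0.009
```

```bash
python3 - <<'E'
from h import *
st=read_state()
print(st['joints'],st['ee_pos'],st['ft_force'],st['wrist_torque'],(toolR(-2.8)*R.from_euler('z',np.pi)).as_quat(), st['ee_rot'])
E
```

```text
[-0.577   0.4999  0.4544  2.3026  3.3722  0.222  -0.5272] [0.542  0.0698 0.1708] [ 0.487   0.3311 -3.12  ] [ 0.0385  1.2713 -0.036 ] [ 0.6577 -0.6907  0.2178 -0.2074] [-0.6572  0.6903 -0.2183  0.2094]
```

Request:
servo_tool --series '[[[16, 0, 0, 0, 0, 0], [32, 0, 0, 0, 0, 0], [48, 0, 0, 0, 0, 0], [64, 0, 0, 0, 0, 0], [80, 0, 0, 0, 0, 0]]]'

```text
time_s: 10.85
ee_pos: [0.5378, -0.0102, 0.1704]
ee_rot: [-0.657, 0.69, -0.218, 0.209]
ft_force: [0.1, -0.6, -3.0]
grip_width: 0.0087
```

Request:
servo_tool --series '[[[16, 1, 1, 0, 0, 0], [32, 2, 3, 0, 0, 0], [48, 3, 5, 0, 0, 0], [64, 5, 6, 0, 0, 0], [80, 6, 8, 0, 0, 0]]]'

```text
time_s: 11.35
ee_pos: [0.5334, -0.0901, 0.1601]
ee_rot: [-0.657, 0.691, -0.218, 0.209]
ft_force: [-0.5, -0.3, -3.9]
grip_width: 0.0084
```

Request:
servo_tool --series '[[[15, 1, 2, 0, 0, 0], [28, 3, 4, 0, 0, 0], [38, 4, 5, 0, 0, 0], [45, 5, 7, 0, 0, 0], [49, 6, 8, 0, 0, 0]]]'

```text
time_s: 11.85
ee_pos: [0.5313, -0.1386, 0.1501]
ee_rot: [-0.657, 0.69, -0.218, 0.209]
ft_force: [0.2, 0.4, -3.0]
grip_width: 0.0087
```

```bash
python3 - <<'E'
from h import *
st=read_state()
print(st['joints'],st['ee_pos'],st['ft_force'],st['wrist_torque'], st['ee_rot'])
t=read_camera("top");s=read_camera("scene")
crop(t,315,155,100,100,6,"pics/tc5.png"); crop(s,230,120,150,120,5,"pics/sc5.png")
E
```

```text
[ 0.1456  0.5224  0.2018  2.305   3.8581  0.3704 -0.5168] [ 0.5313 -0.1386  0.1501] [ 0.1664  0.4082 -3.0388] [ 0.0803  1.2069 -0.0117] [-0.6571  0.6905 -0.2183  0.2094]
```

View pics/tc5.png

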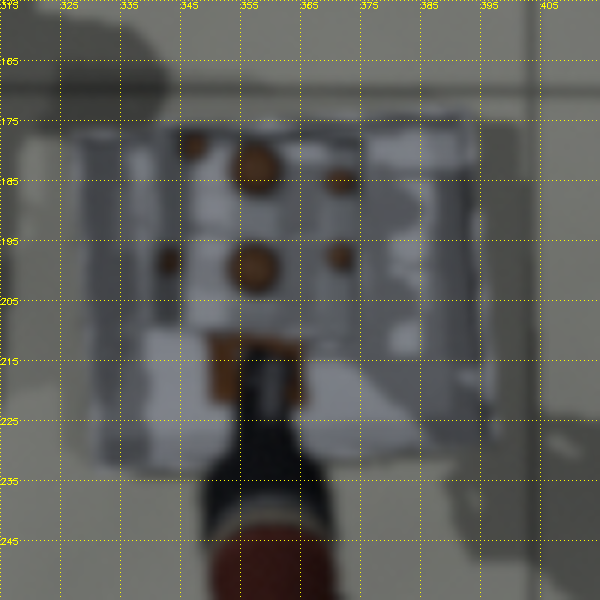

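View pics/sc5.png

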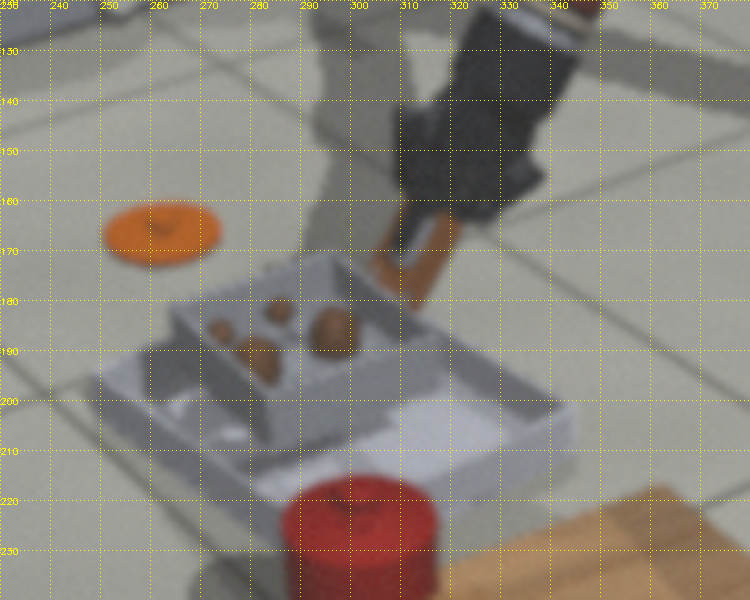

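Request:
servo_tool --series '[[[5, 4, 0, 0, 0, 0], [11, 9, 0, 0, 0, 0], [19, 16, 0, 0, 0, 0], [26, 22, 1, 0, 0, 0], [30, 25, 1, 0, 0, 0]]]'

```text
time_s: 12.45
ee_pos: [0.5093, -0.1673, 0.1343]
ee_rot: [-0.657, 0.691, -0.218, 0.209]
ft_force: [-0.5, 0.6, -2.7]
grip_width: 0.0089
```

```bash
python3 - <<'E'
from h import *
st=read_state()
print(st['joints'],st['ee_pos'],st['ft_force'],st['wrist_torque'], st['ee_rot'])
E
```

```text
[ 0.219   0.5556  0.2263  2.3415  3.8975  0.4557 -0.4703] [ 0.5093 -0.1673  0.1343] [-0.536   0.6438 -2.7095] [ 0.0317  1.187  -0.0321] [-0.6573  0.6906 -0.2177  0.209 ]
```

Request:
servo_tool --series '[[[30, 0, 0, 0, 0, 0], [0, 0, 0, 0, 0, 0], [-30, 0, 0, 0, 0, 0], [0, 0, 0, 0, 0, 0], [30, 0, 0, 0, 0, 0]]]'

```text
time_s: 12.95
ee_pos: [0.5107, -0.1915, 0.1348]
ee_rot: [-0.661, 0.686, -0.216, 0.212]
ft_force: [1.2, -1.0, -2.6]
grip_width: 0.0085
```

Request:
servo_tool --series '[[[-30, 0, 0, 0, 0, 0], [-60, 0, 0, 0, 0, 0], [-30, 0, 0, 0, 0, 0], [-30, 0, 0, 0, 0, 0], [-30, 0, 0, 0, 0, 0]]]'

```text
time_s: 13.45
ee_pos: [0.5105, -0.1669, 0.1352]
ee_rot: [-0.657, 0.69, -0.219, 0.21]
ft_force: [0.1, 0.3, -2.4]
grip_width: 0.0088
```

```bash
python3 - <<'E'
from h import *
st=read_state()
print(st['joints'],st['ee_pos'],st['ft_force'],st['wrist_torque'], st['ee_rot'])
t=read_camera("top");s=read_camera("scene")
crop(t,315,155,100,100,6,"pics/tc6.png"); crop(s,230,120,150,120,5,"pics/sc6.png")
E
```

```text
[ 0.2272  0.5534  0.2122  2.3397  3.8854  0.45   -0.4585] [ 0.5105 -0.1669  0.1352] [ 0.1451  0.3256 -2.4356] [ 0.0501  1.1294 -0.0017] [-0.6572  0.6901 -0.2186  0.2098]
```

View pics/tc6.png

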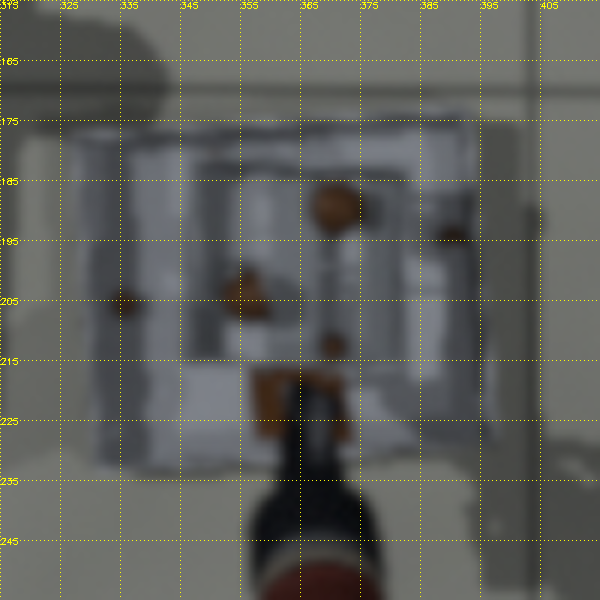

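View pics/sc6.png

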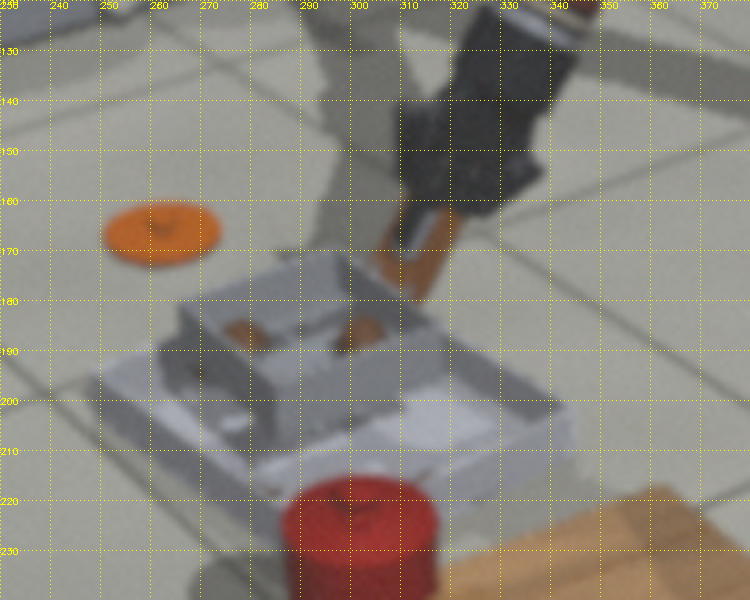

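```bash
python3 - <<'E'
from h import *
t=read_camera("top");s=read_camera("scene")
crop(t,325,170,75,60,10,"pics/tc7.png"); crop(s,250,160,90,60,8,"pics/sc7.png")
E
```

```text
(no output)
```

View pics/tc7.png

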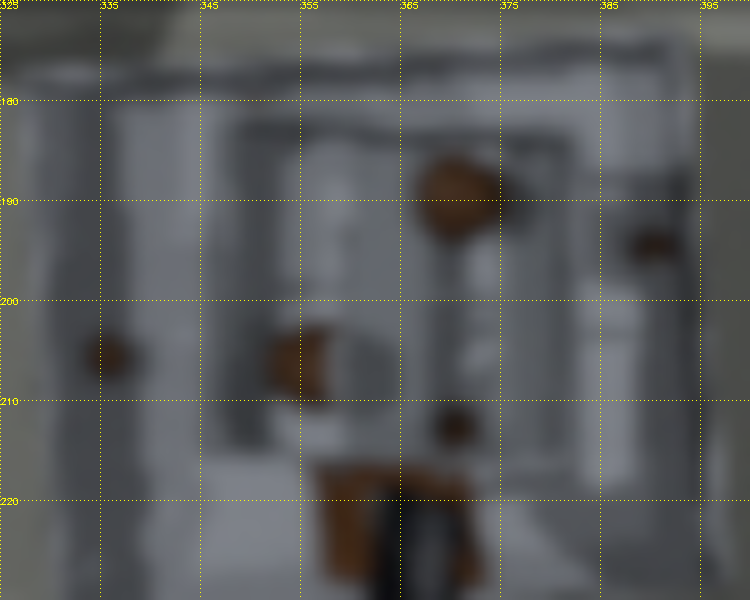

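View pics/sc7.png

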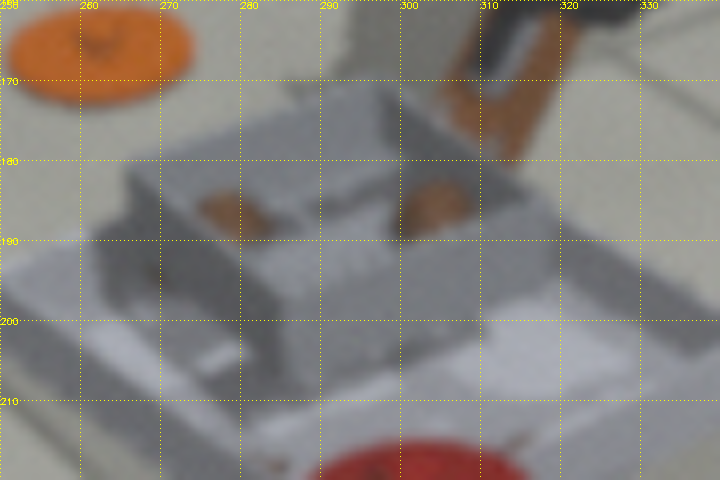

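```bash
python3 - <<'E'
from h import *
t=read_camera("top");s=read_camera("scene")
a=plane(s,[(314,215),(283,217),(269,194)],.015);print(a,proj(t,a))
b=plane(t,[(336,206),(390,194.5),(370.5,212.5)],.012);print(b,proj(s,b))
b=plane(t,[(370.5,212.5),(355,206),(371,190)],.08);print(b,proj(s,b))
hsv=cv2.cvtColor(t["frame"],cv2.COLOR_BGR2HSV)
m=((hsv[...,0]<15)&(hsv[...,1]>110)).astype(np.uint8)
n,l,st,ce=cv2.connectedComponentsWithStats(m[165:235,320:405])
for i in range(1,n): print(st[i][4],ce[i]+[320,165])
hsv=cv2.cvtColor(s["frame"],cv2.COLOR_BGR2HSV)
m=((hsv[...,0]<15)&(hsv[...,1]>70)).astype(np.uint8)
n,l,st,ce=cv2.connectedComponentsWithStats(m[165:225,245:345])
for i in range(1,n): print("s",st[i][4],ce[i]+[245,165])
E
```

```text
[[ 0.5832 -0.0735  0.015 ]
 [ 0.6714 -0.1265  0.015 ]
 [ 0.6352 -0.2765  0.015 ]] [[337.5981 205.0203]
 [351.1645 182.7845]
 [389.1407 192.2054]]
[[ 0.5794 -0.0673  0.012 ]
 [ 0.6264 -0.2804  0.012 ]
 [ 0.5548 -0.2033  0.012 ]] [[316.0262 216.1847]
 [270.6235 193.4218]
 [299.2585 196.0627]]
[[ 0.5535 -0.1945  0.08  ]
 [ 0.5776 -0.1361  0.08  ]
 [ 0.6384 -0.1963  0.08  ]] [[300.1867 180.4957]
 [304.0343 189.9243]
 [278.9979 188.2536]]
30 [370.3667 189.3667]
1 [335. 205.]
16 [354.3125 207.6875]
37 [359.5676 222.2432]
7 [367.     218.4286]
2 [371.  226.5]
s 164 [261.8049 168.122 ]
s 1 [308. 166.]
s 99 [313.2626 171.8182]
s 30 [304.9    185.0667]
s 21 [279.0476 186.6667]
s 225 [301.7511 220.5422]
```

```bash
python3 - <<'E'
from h import *
t=read_camera("top")
for r in (203,206,209): print(r,[tuple(int(v) for v in t["frame"][r,c]) for c in range(347,370)])
print(190,[tuple(int(v) for v in t["frame"][190,c]) for c in range(364,382)])
S=sieveR(-2.8);mid=tcp=None
st=read_state();p=st["ee_pos"];R0=R.from_quat(st["ee_rot"])
g=p+R0.apply([0,0,.003]); mid=g-S.apply([-.0918,0,.0599]);print(mid)
for y in(-.063,-.041,-.028,-.015,0,.015,.028,.041,.063): print(y,proj(t,mid+S.apply([-.03,y,0])))
im=cv2.resize(cv2.convertScaleAbs(t["frame"][180:222,338:392],alpha=2),None,fx=14,fy=14,interpolation=cv2.INTER_CUBIC);cv2.imwrite("pics/z8.png",im)
E
```

```text
203 [(86, 81, 78), (77, 73, 70), (72, 68, 65), (67, 64, 61), (70, 66, 63), (81, 77, 75), (94, 90, 88), (98, 94, 93), (99, 94, 94), (107, 102, 100), (112, 107, 105), (113, 107, 104), (108, 102, 99), (107, 102, 97), (109, 104, 99), (110, 104, 100), (110, 104, 99), (110, 104, 100), (109, 103, 99), (104, 99, 95), (92, 88, 84), (79, 75, 72), (75, 70, 68)]
206 [(77, 72, 69), (67, 63, 60), (62, 59, 56), (58, 55, 54), (51, 50, 53), (40, 44, 54), (31, 41, 56), (27, 39, 56), (28, 41, 59), (32, 43, 60), (50, 55, 66), (70, 70, 74), (77, 75, 74), (78, 74, 72), (78, 74, 70), (81, 76, 73), (86, 82, 79), (97, 92, 88), (105, 100, 95), (103, 98, 94), (93, 88, 84), (80, 76, 73), (76, 72, 69)]
209 [(75, 71, 68), (64, 60, 57), (60, 56, 55), (57, 54, 54), (46, 46, 50), (32, 38, 50), (27, 37, 53), (27, 40, 58), (31, 42, 60), (49, 55, 69), (79, 80, 84), (97, 93, 93), (92, 88, 85), (81, 77, 74), (77, 73, 70), (75, 71, 68), (77, 73, 70), (85, 81, 77), (98, 92, 89), (101, 95, 92), (90, 86, 83), (76, 72, 70), (69, 65, 64)]
190 [(105, 100, 97), (94, 90, 88), (71, 71, 74), (45, 52, 63), (32, 44, 61), (31, 44, 63), (28, 42, 62), (29, 42, 61), (26, 39, 57), (23, 34, 50), (27, 33, 43), (40, 41, 46), (53, 52, 51), (64, 61, 58), (77, 73, 70), (85, 80, 77), (86, 81, 77), (90, 85, 81)]
[ 0.6038 -0.1706  0.0727]
-0.063 [[380.1549 208.049 ]]
-0.041 [[374.3584 207.7242]]
-0.028 [[370.9319 207.5321]]
-0.015 [[367.5047 207.3399]]
0 [[363.5493 207.1181]]
0.015 [[359.5931 206.8963]]
0.028 [[356.1639 206.7039]]
0.041 [[352.7343 206.5114]]
0.063 [[346.9299 206.1857]]
```

View pics/z8.png

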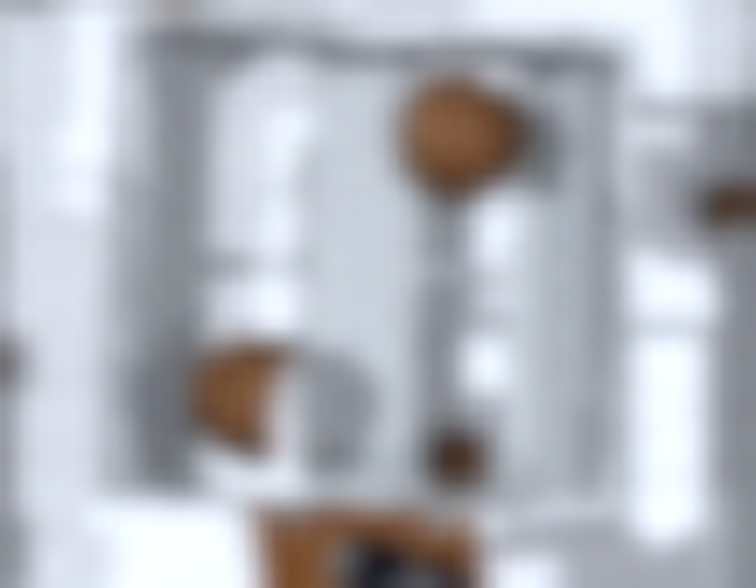

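```bash
python3 - <<'E'
from h import *
s=read_camera("scene")
im=cv2.resize(cv2.convertScaleAbs(s["frame"][175:230,240:335],alpha=1.8),None,fx=8,fy=8,interpolation=cv2.INTER_CUBIC);cv2.imwrite("pics/z9.png",im)
E
```

```text
(no output)
```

View pics/z9.png

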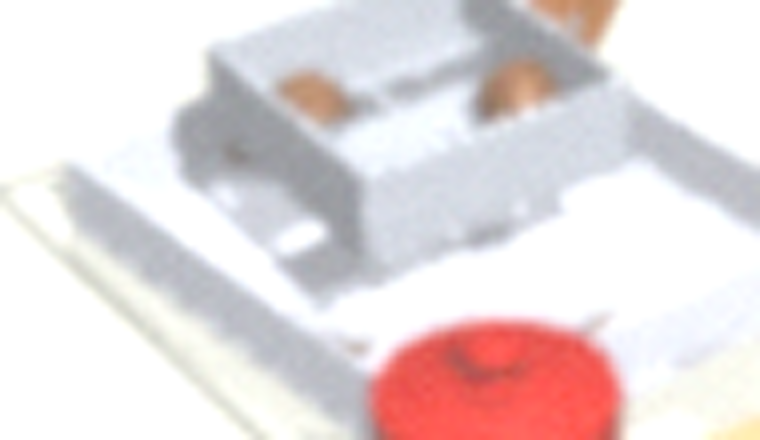

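Request:
servo_tool --series '[[[0, -4, -2, 0, 0, 0], [0, -11, -5, 0, 0, 0], [0, -21, -9, 0, 0, 0], [0, -31, -13, 0, 0, 0], [0, -38, -16, 0, 0, 0]]]'

```text
time_s: 14.35
ee_pos: [0.5334, -0.1673, 0.1717]
ee_rot: [-0.658, 0.689, -0.219, 0.211]
ft_force: [-0.3, 0.1, -3.7]
grip_width: 0.0087
```

Request:
servo_tool --series '[[[-3, -2, -1, 0, 0, 0], [-9, -2, -1, 0, 0, 0], [-18, -2, -1, 0, 0, 0], [-30, -2, -1, 0, 0, 0], [-45, -2, -1, 0, 0, 0]]]'

```text
time_s: 14.85
ee_pos: [0.5348, -0.1217, 0.1717]
ee_rot: [-0.658, 0.69, -0.218, 0.209]
ft_force: [-0.8, 0.8, -3.1]
grip_width: 0.0088
```

Request:
servo_tool --series '[[[-16, 0, 0, 0, 0, 0], [-32, 0, 0, 0, 0, 0], [-48, 0, 0, 0, 0, 0], [-64, 0, 0, 0, 0, 0], [-80, 0, 0, 0, 0, 0]]]'

```text
time_s: 15.35
ee_pos: [0.5385, -0.0408, 0.1719]
ee_rot: [-0.658, 0.69, -0.217, 0.21]
ft_force: [-0.6, 0.4, -2.9]
grip_width: 0.0088
```

```bash
python3 - <<'E'
from h import *
st=read_state()
print(st['joints'],st['ee_pos'],st['ft_force'],st['wrist_torque'], st['ee_rot'])
t=read_camera("top");s=read_camera("scene")
crop(t,290,155,115,90,6,"pics/tc10.png"); crop(s,230,130,150,110,5,"pics/sc10.png")
E
```

```text
[-0.1765  0.4665  0.293   2.3222  3.6366  0.2814 -0.5221] [ 0.5385 -0.0408  0.1719] [-0.597   0.4084 -2.8669] [0.0392 1.1074 0.035 ] [-0.6581  0.6896 -0.2175  0.2097]
```

View pics/tc10.png

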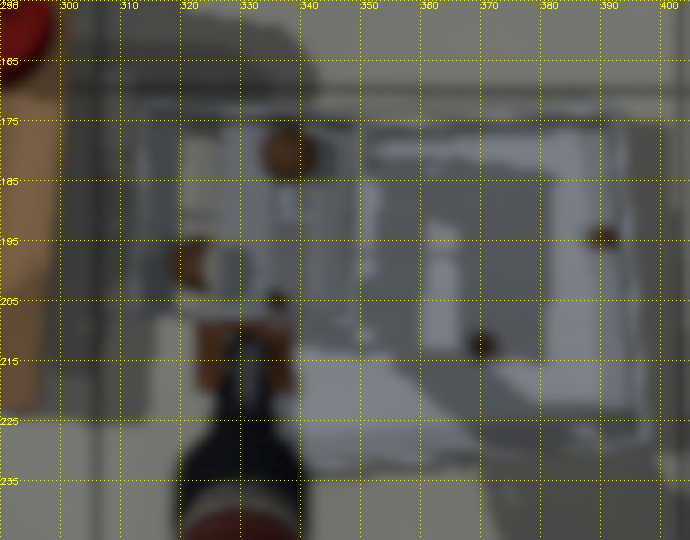

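View pics/sc10.png

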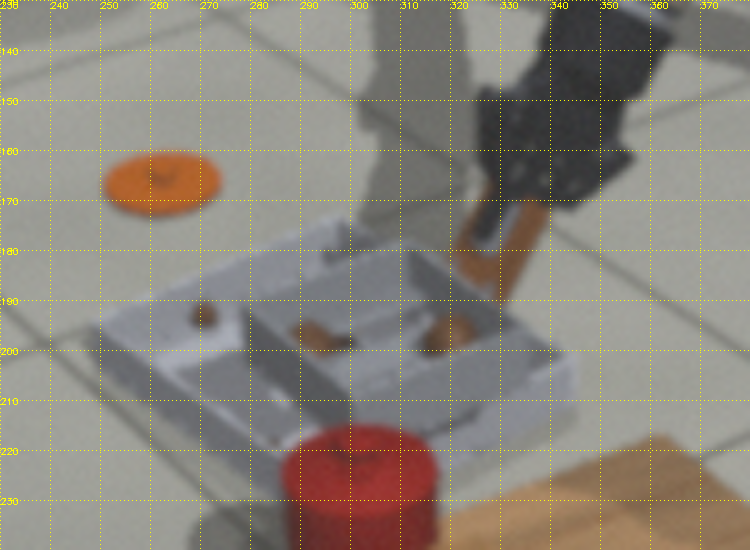

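Request:
servo_tool --series '[[[-15, 0, 0, 0, 0, 0], [-28, 0, 0, 0, 0, 0], [-39, 0, 0, 0, 0, 0], [-47, 0, 0, 0, 0, 0], [-51, 0, 0, 0, 0, 0]]]'

```text
time_s: 15.95
ee_pos: [0.5413, 0.009, 0.1724]
ee_rot: [-0.658, 0.69, -0.218, 0.21]
ft_force: [0.3, -0.1, -3.0]
grip_width: 0.0086
```

```bash
python3 - <<'E'
from h import *
st=read_state()
print(st['joints'],st['ee_pos'],st['ft_force'])
t=read_camera("top");s=read_camera("scene")
crop(t,290,155,115,90,6,"pics/tc11.png"); crop(s,240,140,150,110,5,"pics/sc11.png")
E
```

```text
[-0.3614  0.4756  0.3681  2.3198  3.5127  0.2589 -0.52  ] [0.5413 0.009  0.1724] [ 0.2785 -0.1015 -3.0215]
```

View pics/tc11.png

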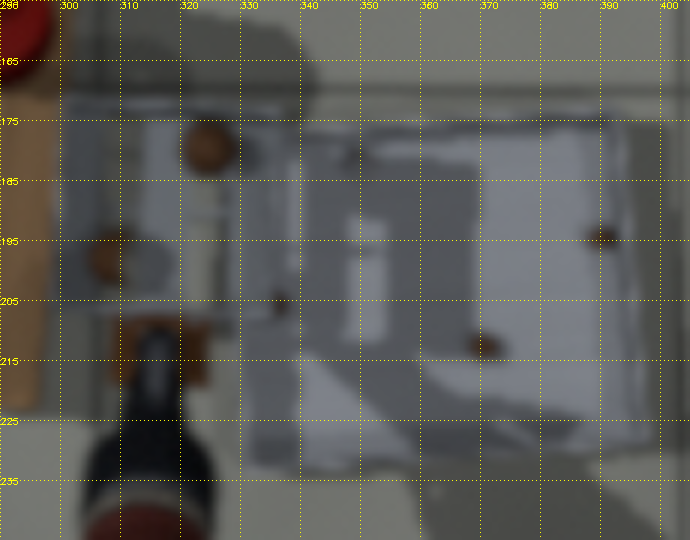

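View pics/sc11.png

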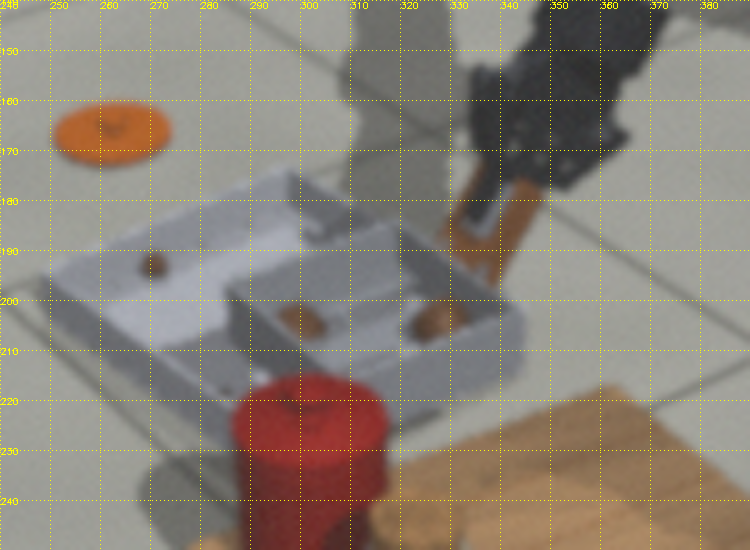

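```bash
python3 - <<'E'
from h import *
t=read_camera("top");s=read_camera("scene")
print(tri(t,[(347.5,180.5)],s,[(283.5,217.5)]))
for r in range(177,186): print(r,[tuple(int(v) for v in t["frame"][r,c]) for c in range(343,353)])
im=cv2.resize(cv2.convertScaleAbs(t["frame"][170:200,325:365],alpha=2.2),None,fx=16,fy=16,interpolation=cv2.INTER_CUBIC);cv2.imwrite("pics/z12.png",im)
E
```

```text
[[ 0.679  -0.1111  0.0251  0.0008]]
177 [(86, 83, 81), (90, 86, 84), (94, 90, 87), (96, 92, 89), (95, 90, 88), (92, 87, 85), (90, 85, 83), (90, 85, 83), (85, 81, 79), (81, 77, 75)]
178 [(81, 77, 75), (84, 80, 78), (86, 82, 79), (86, 82, 79), (84, 80, 78), (83, 78, 76), (84, 80, 77), (86, 82, 79), (86, 82, 79), (86, 81, 79)]
179 [(87, 82, 80), (90, 85, 83), (92, 87, 84), (89, 84, 81), (81, 77, 74), (76, 72, 70), (76, 72, 71), (81, 77, 75), (88, 83, 81), (95, 90, 87)]
180 [(90, 85, 82), (92, 87, 84), (96, 91, 87), (89, 84, 81), (77, 72, 70), (67, 64, 62), (66, 63, 63), (71, 68, 67), (84, 81, 79), (97, 93, 90)]
181 [(90, 85, 82), (91, 86, 83), (91, 86, 83), (83, 79, 76), (72, 68, 67), (66, 63, 62), (67, 64, 63), (71, 68, 67), (76, 73, 72), (84, 81, 80)]
182 [(90, 85, 82), (90, 85, 82), (87, 83, 80), (81, 76, 74), (73, 69, 67), (70, 67, 65), (73, 70, 68), (76, 72, 70), (77, 73, 72), (78, 75, 74)]
183 [(90, 85, 82), (90, 85, 82), (89, 84, 81), (84, 80, 77), (78, 74, 72), (77, 73, 71), (78, 74, 72), (79, 75, 73), (80, 76, 75), (82, 78, 77)]
184 [(90, 85, 83), (91, 85, 83), (90, 85, 83), (89, 84, 81), (85, 80, 78), (83, 78, 76), (82, 78, 76), (83, 78, 76), (83, 79, 77), (85, 80, 79)]
185 [(91, 86, 83), (91, 86, 83), (90, 85, 82), (90, 85, 83), (89, 84, 82), (88, 83, 81), (86, 81, 79), (85, 80, 78), (85, 81, 79), (88, 83, 81)]
```

View pics/z12.png

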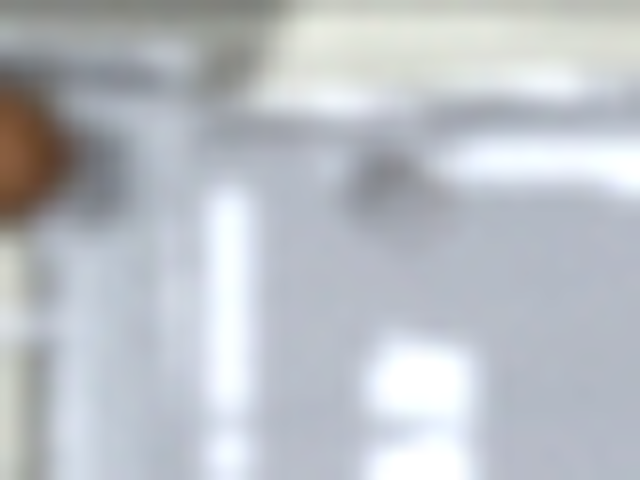

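```bash
python3 - <<'E'
from h import *
t=read_camera("top");s=read_camera("scene")
a=cv2.resize(cv2.convertScaleAbs(s["frame"][195:235,255:330],alpha=2.),None,fx=10,fy=10,interpolation=cv2.INTER_CUBIC);cv2.imwrite("pics/z13.png",a)
b=cv2.resize(cv2.convertScaleAbs(t["frame"][165:225,295:350],alpha=2.2),None,fx=10,fy=10,interpolation=cv2.INTER_CUBIC);cv2.imwrite("pics/z14.png",b)
E
```

```text
(no output)
```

View pics/z13.png

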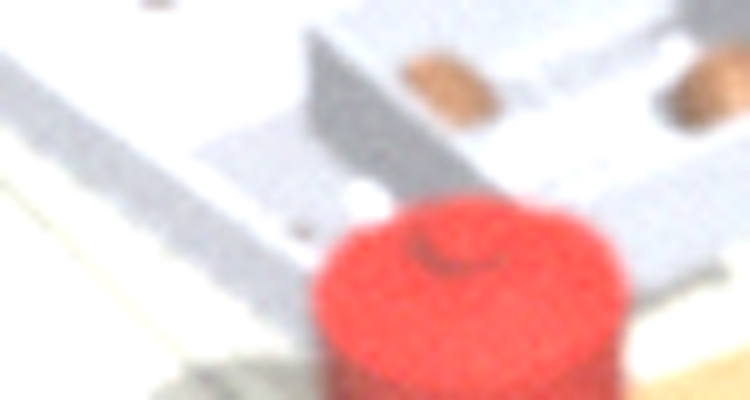

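View pics/z14.png

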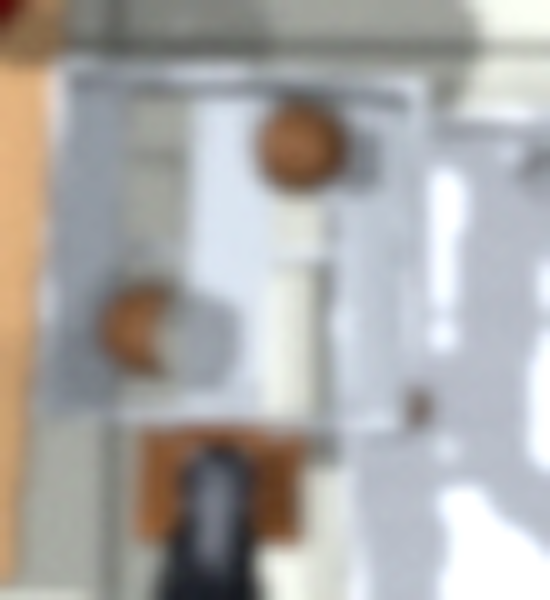

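```bash
python3 - <<'E'
from h import *
t=read_camera("top");s=read_camera("scene")
cv2.imwrite("pics/t15.png",cv2.convertScaleAbs(cv2.resize(t["frame"][120:280,200:460],None,fx=3,fy=3,interpolation=cv2.INTER_CUBIC),alpha=1.6))
cv2.imwrite("pics/s15.png",cv2.convertScaleAbs(cv2.resize(s["frame"][120:320,200:460],None,fx=3,fy=3,interpolation=cv2.INTER_CUBIC),alpha=1.5))
E
```

```text
(no output)
```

View pics/t15.png

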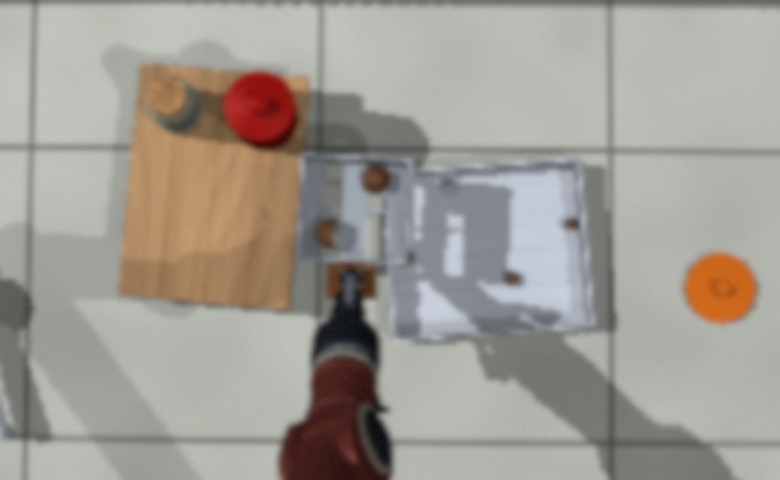

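View pics/s15.png

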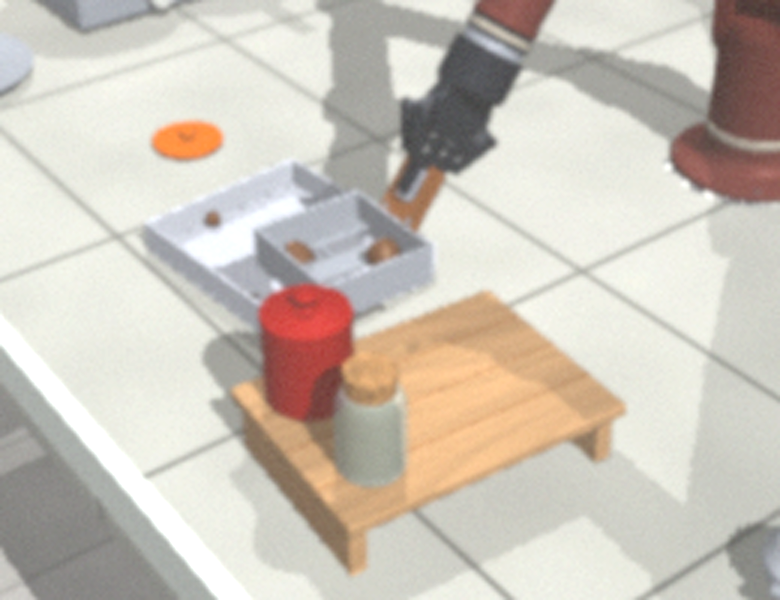

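Request:
servo_tool --series '[[[4, 0, 0, 0, 0, 0], [12, 0, 0, 0, 0, 0], [23, 0, 0, 0, 0, 0], [37, 0, 0, 0, 0, 0], [52, 0, 0, 0, 0, 0]]]'

```text
time_s: 16.85
ee_pos: [0.5389, -0.0446, 0.1724]
ee_rot: [-0.658, 0.69, -0.218, 0.21]
ft_force: [-0.6, 0.2, -2.3]
grip_width: 0.0089
```

Request:
servo_tool --series '[[[16, 1, 0, 0, 0, 0], [32, 3, 1, 0, 0, 0], [48, 6, 2, 0, 0, 0], [64, 10, 4, 0, 0, 0], [79, 15, 6, 0, 0, 0]]]'

```text
time_s: 17.35
ee_pos: [0.5263, -0.1239, 0.1588]
ee_rot: [-0.657, 0.69, -0.219, 0.21]
ft_force: [0.7, 0.1, -1.8]
grip_width: 0.0088
```

Request:
servo_tool --series '[[[14, 6, 2, 0, 0, 0], [26, 12, 5, 0, 0, 0], [35, 17, 8, 0, 0, 0], [42, 21, 10, 0, 0, 0], [46, 23, 11, 0, 0, 0]]]'

```text
time_s: 17.85
ee_pos: [0.5116, -0.1681, 0.1358]
ee_rot: [-0.657, 0.69, -0.218, 0.21]
ft_force: [0.7, -0.3, -2.7]
grip_width: 0.009
```

```bash
python3 - <<'E'
from h import *
st=read_state()
print(st['joints'],st['ee_pos'],st['ft_force'],st['time_s'])
E
```

```text
[ 0.2228  0.5533  0.2212  2.3346  3.9058  0.4486 -0.4784] [ 0.5116 -0.1681  0.1358] [ 0.7129 -0.2582 -2.7179] 17.85
```

Request:
servo_tool --series '[[[25, 0, 0, 0, 0, 0], [0, 0, 0, 0, 0, 0], [-28, 0, 0, 0, 0, 0], [0, 0, 0, 0, 0, 0], [28, 0, 0, 0, 0, 0]]]'

```text
time_s: 18.35
ee_pos: [0.5125, -0.1904, 0.1361]
ee_rot: [-0.661, 0.686, -0.216, 0.212]
ft_force: [0.5, -0.4, -3.5]
grip_width: 0.0088
```

Request:
servo_tool --series '[[[-28, 0, 0, 0, 0, 0], [-53, 0, 0, 0, 0, 0], [-33, 0, 0, 0, 0, 0], [-28, 0, 0, 0, 0, 0], [-28, 0, 0, 0, 0, 0]]]'

```text
time_s: 18.85
ee_pos: [0.5121, -0.1686, 0.1365]
ee_rot: [-0.657, 0.69, -0.219, 0.21]
ft_force: [0.1, 0.1, -2.9]
grip_width: 0.0088
```

```bash
python3 - <<'E'
from h import *
st=read_state()
print(st['ee_pos'],st['ft_force'],st['time_s'],st['ee_rot'])
t=read_camera("top");s=read_camera("scene")
cv2.imwrite("pics/t16.png",cv2.convertScaleAbs(cv2.resize(t["frame"][165:240,320:405],None,fx=9,fy=8,interpolation=cv2.INTER_CUBIC),alpha=1.8))
cv2.imwrite("pics/s16.png",cv2.convertScaleAbs(cv2.resize(s["frame"][160:225,240:350],None,fx=7,fy=7,interpolation=cv2.INTER_CUBIC),alpha=1.6))
E
```

```text
[ 0.5121 -0.1686  0.1365] [ 0.1136  0.1412 -2.8565] 18.85 [-0.6568  0.6905 -0.2188  0.2097]
```

View pics/t16.png

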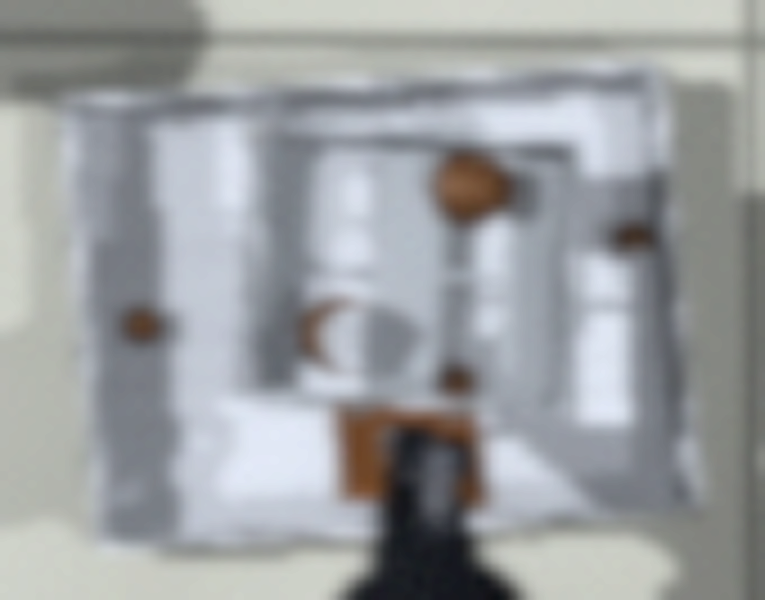

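View pics/s16.png

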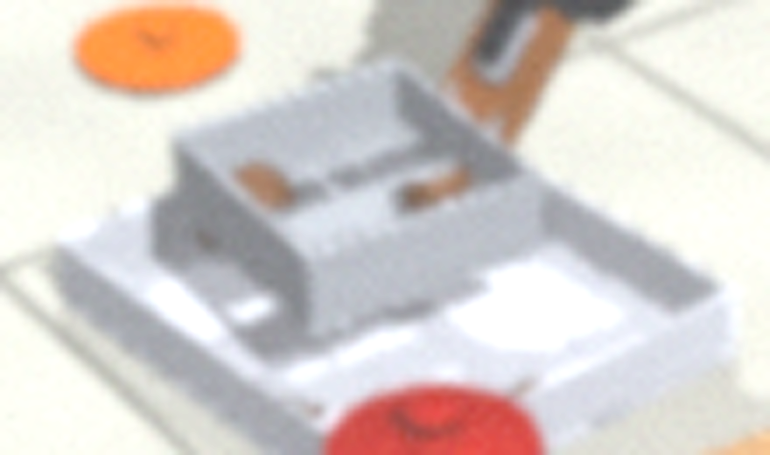

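Request:
servo_tool --series '[[[0, -4, -2, 0, 0, 0], [0, -11, -5, 0, 0, 0], [0, -21, -9, 0, 0, 0], [0, -31, -13, 0, 0, 0], [0, -38, -16, 0, 0, 0]]]'

```text
time_s: 19.45
ee_pos: [0.535, -0.1682, 0.1728]
ee_rot: [-0.658, 0.689, -0.219, 0.211]
ft_force: [0.2, -0.1, -2.0]
grip_width: 0.0086
```

Request:
servo_tool --series '[[[-4, -1, -1, 0, 0, 0], [-12, -1, -1, 0, 0, 0], [-23, -1, -1, 0, 0, 0], [-37, -1, -1, 0, 0, 0], [-53, -1, -1, 0, 0, 0]]]'

```text
time_s: 19.95
ee_pos: [0.5362, -0.1149, 0.1728]
ee_rot: [-0.657, 0.69, -0.218, 0.21]
ft_force: [-0.5, 0.1, -3.0]
grip_width: 0.0087
```

Request:
servo_tool --series '[[[-16, 0, 0, 0, 0, 0], [-32, 0, 0, 0, 0, 0], [-48, 0, 0, 0, 0, 0], [-64, 0, 0, 0, 0, 0], [-80, 0, 0, 0, 0, 0]]]'

```text
time_s: 20.45
ee_pos: [0.5399, -0.0341, 0.173]
ee_rot: [-0.658, 0.69, -0.218, 0.21]
ft_force: [-0.6, 0.7, -3.3]
grip_width: 0.0087
```

Request:
servo_tool --series '[[[-16, 0, 0, 0, 0, 0], [-32, 0, 0, 0, 0, 0], [-48, 0, 0, 0, 0, 0], [-64, 0, 0, 0, 0, 0], [-80, 0, 0, 0, 0, 0]]]'

```text
time_s: 20.95
ee_pos: [0.5435, 0.0459, 0.1732]
ee_rot: [-0.658, 0.69, -0.218, 0.21]
ft_force: [-0.2, -1.1, -2.7]
grip_width: 0.009
```

Request:
servo_tool --series '[[[-16, 0, 0, 0, 0, 0], [-32, 0, 0, 0, 0, 0], [-48, 1, 0, 0, 0, 0], [-63, 3, -2, 0, 0, 0], [-77, 6, -4, 0, 0, 0]]]'

```text
time_s: 21.45
ee_pos: [0.5399, 0.1235, 0.1732]
ee_rot: [-0.658, 0.689, -0.218, 0.21]
ft_force: [0.2, 0.4, -3.1]
grip_width: 0.0086
```

```bash
python3 - <<'E'
from h import *
st=read_state()
print(st['joints'],st['ee_pos'],st['ft_force'],st['time_s'])
print(rel((.5135,.1982,.1709),R.from_quat([-0.658, 0.69, -0.218, 0.21])))
E
```

```text
[-0.7556  0.5192  0.5288  2.2721  3.2942  0.1692 -0.5661] [0.5399 0.1235 0.1732] [ 0.2401  0.3915 -3.0505] 21.45
[-73.461  25.818 -15.036  -0.      0.001   0.001]
```

Request:
servo_tool --series '[[[-15, 4, -2, 0, 0, 0], [-29, 9, -5, 0, 0, 0], [-42, 14, -8, 0, 0, 0], [-54, 18, -11, 0, 0, 0], [-63, 22, -13, 0, 0, 0]]]'

```text
time_s: 21.95
ee_pos: [0.517, 0.1879, 0.1712]
ee_rot: [-0.659, 0.689, -0.217, 0.21]
ft_force: [-0.2, 0.5, -3.5]
grip_width: 0.0088
```

Request:
servo_tool --series '[[[-6, 2, -1, 0, 0, 0], [-9, 3, -2, 0, 0, 0], [-10, 4, -2, 0, 0, 0], [-10, 4, -2, 0, 0, 0]]]'

```text
time_s: 22.35
ee_pos: [0.5139, 0.1958, 0.1707]
ee_rot: [-0.658, 0.69, -0.218, 0.21]
ft_force: [-0.2, -0.8, -2.9]
grip_width: 0.0085
```

```bash
python3 - <<'E'
from h import *
st=read_state()
print(st['joints'],st['ee_pos'],st['ft_force'],st['time_s'],st['ee_rot'])
print(rel((.5135,.1982,.1459),R.from_quat([-0.658, 0.69, -0.218, 0.21])))
t=read_camera("top");s=read_camera("scene")
cv2.imwrite("pics/t17.png",cv2.convertScaleAbs(cv2.resize(t["frame"][135:240,230:405],None,fx=4.5,fy=4.5,interpolation=cv2.INTER_CUBIC),alpha=1.6))
cv2.imwrite("pics/s17.png",cv2.convertScaleAbs(cv2.resize(s["frame"][170:300,240:410],None,fx=4.5,fy=4.5,interpolation=cv2.INTER_CUBIC),alpha=1.5))
E
```

```text
[-1.022   0.5597  0.6491  2.2599  3.169   0.1141 -0.6166] [0.5139 0.1958 0.1707] [-0.1927 -0.8425 -2.8901] 22.35 [-0.6576  0.69   -0.2181  0.2098]
[-2.327 14.693 19.985 -0.    -0.001 -0.   ]
```

View pics/t17.png

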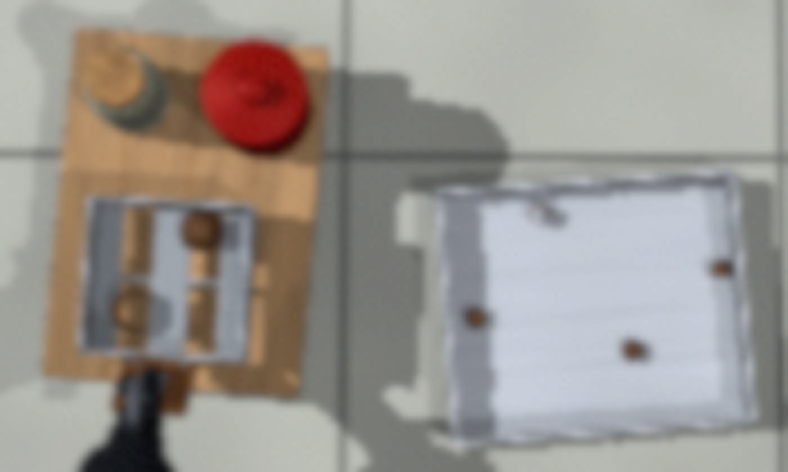

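View pics/s17.png

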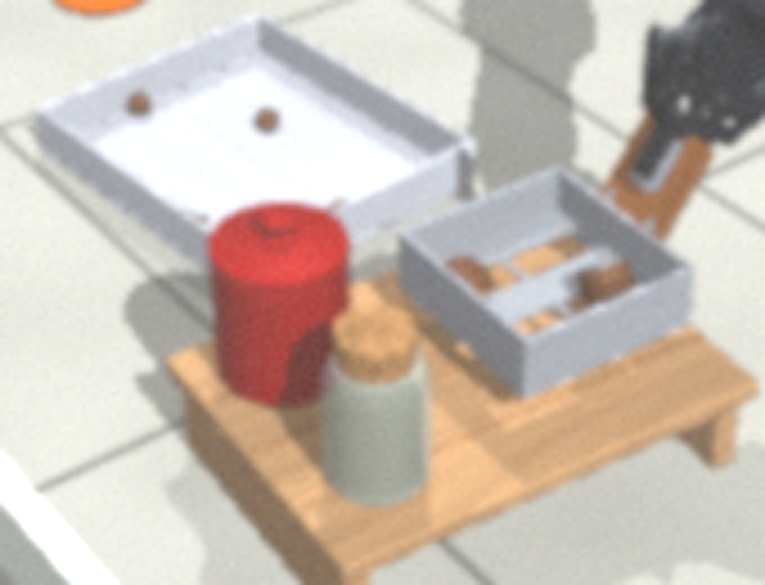

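Request:
servo_tool --series '[[[-1, 3, 4, 0, 0, 0], [-2, 6, 9, 0, 0, 0], [-2, 9, 13, 0, 0, 0], [-2, 12, 17, 0, 0, 0], [-2, 14, 19, 0, 0, 0]]]'

```text
time_s: 22.95
ee_pos: [0.5134, 0.198, 0.1463]
ee_rot: [-0.658, 0.69, -0.218, 0.209]
ft_force: [-0.3, 0.4, -2.8]
grip_width: 0.0086
```

Request:
servo_tool --series '[[[0, 0, 0, 0, 0, 0], [0, 0, 0, 0, 0, 0]]]'

```text
time_s: 23.15
ee_pos: [0.5136, 0.1981, 0.1471]
ee_rot: [-0.658, 0.69, -0.218, 0.21]
ft_force: [-0.4, 0.3, -3.3]
grip_width: 0.0082
```

```bash
python3 - <<'E'
from h import *
st=read_state()
print(st['joints'],st['ee_pos'],st['ft_force'],st['wrist_torque'],st['time_s'],st['ee_rot'])
s=read_camera("scene")
cv2.imwrite("pics/s18.png",cv2.convertScaleAbs(cv2.resize(s["frame"][195:275,310:410],None,fx=7,fy=7,interpolation=cv2.INTER_CUBIC),alpha=1.5))
E
```

```text
[-0.9999  0.6109  0.6183  2.2772  3.1603  0.1803 -0.6313] [0.5136 0.1981 0.1471] [-0.3531  0.2873 -3.278 ] [ 0.1037  1.1761 -0.0587] 23.15 [-0.6577  0.6898 -0.2181  0.2099]
```

View pics/s18.png

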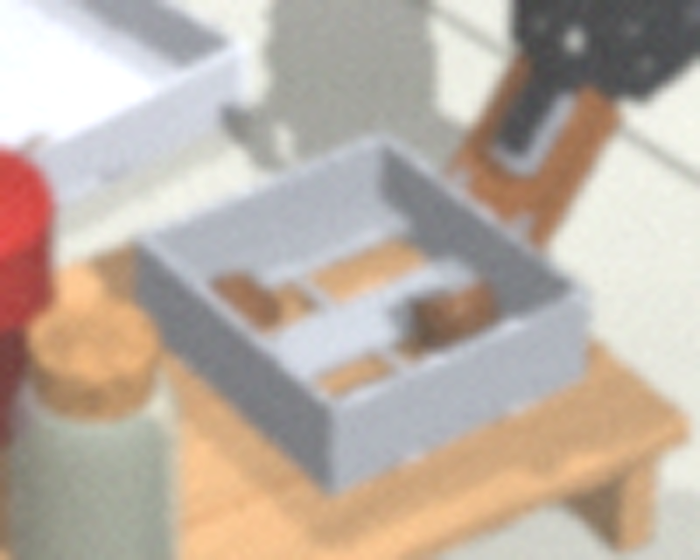

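Weight still on the wrist (−3.3 N), so it is about 1 mm above; lower gently until the load transfers.

Request:
servo_tool --series '[[[0, 0.5, 0.7, 0, 0, 0], [0, 0.9, 1.3, 0, 0, 0], [0, 0.9, 1.3, 0, 0, 0]]]'

```text
time_s: 23.5
ee_pos: [0.5141, 0.1983, 0.1461]
ee_rot: [-0.657, 0.69, -0.218, 0.211]
ft_force: [0.1, -0.5, -1.1]
grip_width: 0.0084
```

```bash
python3 - <<'E'
from h import *
st=read_state()
print(st['ee_pos'],st['ft_force'],st['wrist_torque'])
E
```

```text
[0.5141 0.1983 0.1461] [ 0.0822 -0.4851 -1.1228] [ 0.053   0.8793 -0.0521]
```

Request:
servo_tool --series '[[[0, 0.5, 0.7, 0, 0, 0], [0, 0.5, 0.7, 0, 0, 0]]]'

```text
time_s: 23.7
ee_pos: [0.5147, 0.1984, 0.1459]
ee_rot: [-0.657, 0.69, -0.219, 0.212]
ft_force: [-2.0, 0.1, 4.9]
grip_width: 0.0088
```

Request:
servo_tool --series '[[[0, 0, 0, 0, 0, 0], [0, 0, 0, 0, 0, 0]]]' --squeeze 20

```text
time_s: 23.9
ee_pos: [0.5147, 0.1984, 0.1459]
ee_rot: [-0.657, 0.69, -0.219, 0.212]
ft_force: [-2.2, -0.5, 6.6]
grip_width: 0.0092
```

Request:
servo_tool --series '[[[0, 0, 0, 0, 0, 0], [0, 0, 0, 0, 0, 0], [0, 0, 0, 0, 0, 0], [0, 0, 0, 0, 0, 0], [0, 0, 0, 0, 0, 0]]]' --jaw 0.6

```text
time_s: 24.4
ee_pos: [0.5137, 0.1982, 0.1446]
ee_rot: [-0.658, 0.69, -0.218, 0.21]
ft_force: [-0.1, 0.1, 0.0]
grip_width: 0.0511
```

```bash
python3 - <<'E'
from h import *
st=read_state()
print(st['joints'],st['ee_pos'],st['ft_force'],st['wrist_torque'],st['time_s'])
t=read_camera("top");s=read_camera("scene")
crop(t,230,175,80,70,8,"pics/t19.png")
cv2.imwrite("pics/s19.png",cv2.convertScaleAbs(cv2.resize(s["frame"][185:275,310:420],None,fx=7,fy=6.6,interpolation=cv2.INTER_CUBIC),alpha=1.5))
E
```

```text
[-0.9972  0.6162  0.6149  2.279   3.1597  0.1874 -0.6328] [0.5137 0.1982 0.1446] [-0.0704  0.1067  0.0365] [0.0303 0.544  0.0213] 24.4
```

View pics/s19.png

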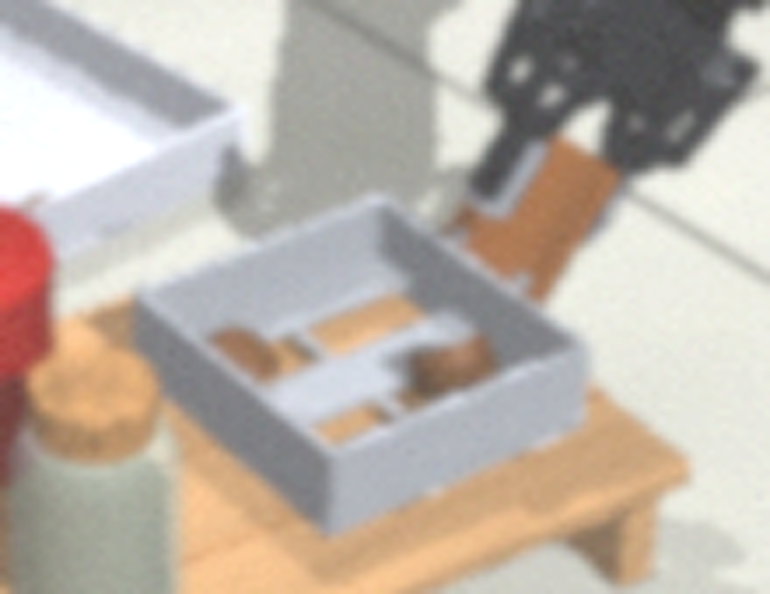

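View pics/t19.png

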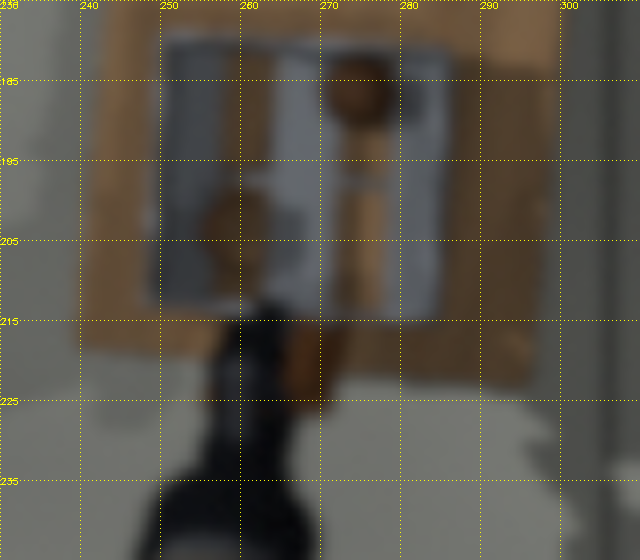

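Request:
servo_tool --series '[[[0, 0, -12, 0, 0, 0], [0, 0, -28, 0, 0, 0], [0, 0, -45, 0, 0, 0], [0, 0, -60, 0, 0, 0], [0, 0, -70, 0, 0, 0]]]'

```text
time_s: 25.0
ee_pos: [0.4723, 0.1999, 0.2029]
ee_rot: [-0.658, 0.69, -0.218, 0.21]
ft_force: [-0.1, 0.8, -0.1]
grip_width: 0.0512
```

Request:
servo_tool --series '[[[10, 0, 0, 0, 0, 0], [30, 0, 0, 0, 0, 0], [50, 0, 0, 0, 0, 0], [60, 0, 0, 0, 0, 0], [60, 0, 0, 0, 0, 0]]]'

```text
time_s: 25.5
ee_pos: [0.4699, 0.1372, 0.2017]
ee_rot: [-0.656, 0.691, -0.218, 0.209]
ft_force: [-0.1, -0.7, -1.2]
grip_width: 0.051
```

Request:
servo_tool --series '[[[0, 0, 0, 0, 0, 0], [0, 0, 0, 0, 0, 0], [0, 0, 0, 0, 0, 0]]]'

```text
time_s: 25.8
ee_pos: [0.4705, 0.1408, 0.2016]
ee_rot: [-0.658, 0.689, -0.218, 0.21]
ft_force: [-0.0, -1.3, -0.3]
grip_width: 0.0511
```

```bash
python3 - <<'E'
from h import *
st=read_state()
print(st['joints'],st['ee_pos'],st['qvel'],st['ft_force'],st['time_s'])
t=read_camera("top");s=read_camera("scene")
cv2.imwrite("pics/t20.png",cv2.convertScaleAbs(cv2.resize(t["frame"][135:240,230:405],None,fx=4.5,fy=4.5,interpolation=cv2.INTER_CUBIC),alpha=1.6))
cv2.imwrite("pics/s20.png",cv2.convertScaleAbs(cv2.resize(s["frame"][150:330,240:500],None,fx=3,fy=3,interpolation=cv2.INTER_CUBIC),alpha=1.5))
E
```

```text
[-1.0337  0.4255  0.7252  2.3863  3.2131  0.1337 -0.5547] [0.4705 0.1408 0.2016] [-0.0029 -0.0008  0.0036  0.0027  0.0006 -0.0007  0.0002] [-0.0174 -1.2898 -0.2823] 25.8
```

View pics/t20.png

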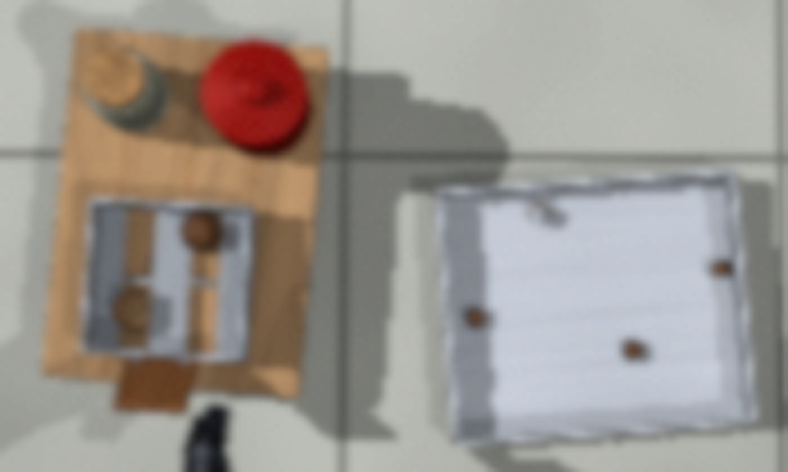

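View pics/s20.png

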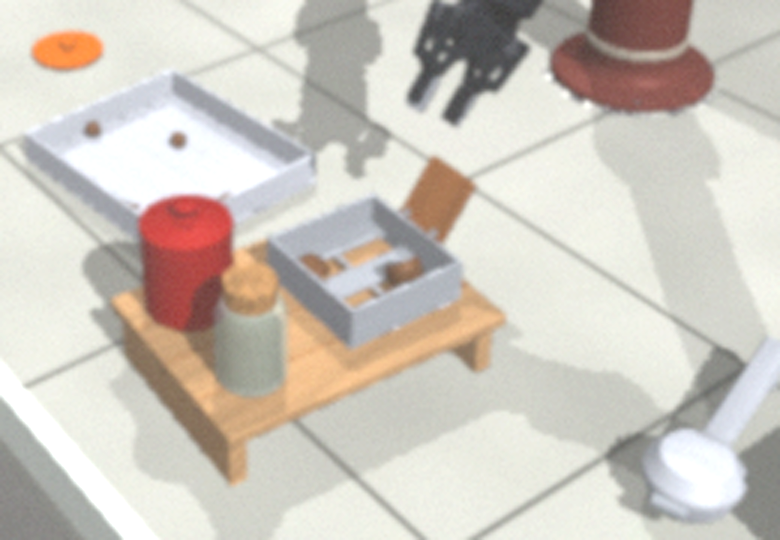

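```bash
python3 -c "
from workcell import *
print(close_job())"
```

```text
the job is handed in; nothing more can be done
None
```

I shook the four small nuts out into the tray. The sieve is back on the riser with both large nuts in it, and I handed the job in at about 26 s of the 64 s allowed.

**How it went:** I pinched the handle, carried the sieve level over the tray and shook it side to side in two short rounds. Then I set it down where it had stood, released it and backed the gripper clear.

**Last checks:**
- **Sieve:** it stands level on the riser, within about one pixel of its starting place in the top view. The gripper was open and clear of it.
- **Bystanders:** the canister, jar, press and lid look unmoved in the pictures. I did not measure their positions.
- **Small nuts:** three show plainly in the tray in the top view. The fourth shows there only as a faint, see-through shape by the rear wall. I take it to be a nut lying upside down, because the scene view shows a brown edge at about the same spot. It is the least certain finding.
- **Large nuts:** one sits upright across a slot. The other turned upside down during shaking and rests dome-down in the other slot. It stayed in the sieve and did not stop it standing level.

**Detour:** my first approach left the last joint close to its limit, so I backed off and turned the gripper half a turn before grasping. After the first round of shaking I had counted only three small nuts, so I took the sieve back over the tray for the second round.

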